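Release the battery hatch with the slot key

ROBOT

A 6-joint arm with a two-finger parallel gripper is mounted at the origin on the work surface; the furniture and walls round the work are solid. World frame = base frame: x ahead of the robot, y to its left, z up, the work surface at z = 0. Lengths are in mm, angles in rad, forces in N, time in s.
With the tool pointing down it reaches from about 350 to 975 mm from the base axis. Payload 7.1 kg.
Tool frame: the origin (TCP) lies at the centre of the arm's flange, where the gripper is bolted on; the fingertips stand 182 mm ahead of it and the grasp point (between the pads) lies 163 mm ahead of it; x points along the fingers, y is the direction in which the jaws open and shut, and the axes are right-handed (so a half turn about x gives the same grasp; the last joint's range is limited). The gripper opens to 88 mm and grips with 3 to 60 N. Pads are 20 mm wide; open, the fingers measure 115 mm over their backs; the gripper's body (75 mm by 178 mm) begins 61 mm behind the grasp point.
Start: joints at [-1.331, 0.423, 1.63, -0, 1.089, -0.019], TCP at [159.97, -604.166, 404.675] pointing down, gripper open.
Joint ranges: [-3, 3], [-0.9, 2.11], [0.09, 2.58], [-1.31, 4.45], [0.11, 2.69], [-2.54, 2.54]. Speed limits (rad/s): [2.39, 2.39, 3.01, 3.14, 3.14, 3.14].

INTERFACE

Orientations are given as a rotation vector (axis times angle).
In Python, from workcell import readout, viewer, workorder, models gives the robot as it stands. The module is installed in compiled form; this text tells all that it offers.
- The arm moves only by the tool apply_moves, never from a script. Its argument "commands" is a list that holds one entry, the list of rows, each a list of 4 numbers: the shift along the world's x, y, z in m, then the turn about the world's z in rad. A call has 1 to 8 rows; each row is the pose to reach, as a shift and turn from the pose commanded when the call began; what a row does not reach only later rows make up. A row lasts 1/8 s, in which the tool goes at most 62.5 mm and 10.7 degrees, less where a joint would pass 70% of its speed; a pose out of reach is approached as far as the arm can. A call with a gripper value outside its range is refused whole. "gripper" is the finger opening in m, from 0 to 0.0878, set as the call begins (left out, the last holds). The fingers move at their own pace and stop on an object; the grip force is fixed at half the most. Time passes only in rows, so rows that repeat a pose let the fingers close. It gives the time, the measured TCP pose, the force and the opening at its end, in the units of the state.
- readout.get_obs(): the state, without advancing time (a new reading comes with each control period).
- viewer.get_image(name): name is "side" or "top" or "wrist"; returns a dict with "color" (480x640x3 uint8, red, green, blue), "vertical_fov" (degrees; the focal length in pixels is half the picture's height over the tangent of half this angle, whatever the lens; pixels are square), "cx", "cy" (the principal point, pixels), "D" ([k1, k2, p1, p2, k3] as OpenCV has them; the pictures are not rectified), "rvec" (rotation vector, rad) and "tvec" (3), from world to camera coordinates, as OpenCV has them. Camera axes: x right, y down, z forward; pixel columns grow to the right and rows downward; lengths in mm; the calibration is good to about 2 mm. A picture is of the moment at which its call begins. There is no depth.
- workorder.close_job(): hands the job in, once; it reports no verdict.
Trained networks look in the newest picture that a camera, given by its name, has taken for a name from the list of things; names that differ only in an ending like _2 or _b are one class to them, and where a whole thing is asked for, a point or a joint stands for the part that bears it (a point fixed in the world has none). Each returns a list of dicts, best first, with "conf" (0 to 1); they miss things now and then, are a little off and sometimes report something else, mostly with a low value. They report only what shows in the picture. A call takes as long as a camera call.
- models.search_frame(camera, label): "position" ([x, y, z] in mm, in world coordinates, good to about 4 mm: the middle of the surface that is visible of it).
- models.place_of(camera, label): "position" ([x, y, z] in mm, in world coordinates, good to about 4 mm: a listed point, or the origin of a listed thing).
The state is a dict: "t": time; "qpos": joint angles; "qvel": joint speeds; "joint_torque": joint torques, N m; "ee_pos": TCP position; "orientation": TCP orientation; "ft_force": force on the tool from outside, world axes, zero at the start; "moment": the same for the moment, N m; "width": finger opening in mm.
Only numpy, scipy, OpenCV 4.12 (cv2) and the standard library are available. Lean on these libraries where they do the work, as an engineer would, in place of code of your own. Each camera call takes 0.05 s, during which the arm holds its last target.

TASK

Take the slot key from its wooden stand and use it to release the battery hatch on the sloping console: set the blade in the slotted fastener, push it in against its spring, turn it a full quarter turn anticlockwise and draw the key out, so that the hatch springs up. Stand the key back in its stand and leave the other things on the table where they are.

Things in the scene. Friction and masses are not known exactly. Their poses are not given: they have to be found in the camera images.
- console: Grey plastic battery console fixed to the table, about 125 mm deep (x), 150 wide (y), 130 high. Origin: table level, under the centre of the sloping face; x level, away from its low front edge; z up. Its upper face rises at 35 degrees along +x, facing -x and up; a hatch closes it, 150 mm wide by 130 mm along the slope, hinged at its upper edge. The fastener is near the hatch's lower edge.
- slot (a point): Centre of the floor of the fastener's slot, on the turning axis; z points out of the sloping face along that axis (35 degrees from vertical), x along the slot. The fastener: a round steel head, 43 mm diameter, with a straight slot right across, 6 mm wide, 7 deep, bevelled to 10 at the mouth. The slot runs level (along y) when locked, up the slope when released. The point moves with the head.
- collar (a point): Centre of the top of the fixed round black collar round the fastener's head: inner diameter 45 mm, outer 57, 14 mm high above the hatch's flat face. Its top is level with the head's when the head is not pressed. z points out of the sloping face.
- plunger (a joint): How far the sprung fastener head is pushed in along its axis, m: 0 out, 0.006 fully in (about 3 N to start, 8 N at the bottom). Pushed in by less than 0.0035 it turns no more than a few degrees; 4 to 6 mm is right, held for at least the first 30 degrees of the turn. It rises again when let go.
- fastener (a joint): Angle of the fastener, rad: 0 locked, grows anticlockwise as seen facing the hatch, stop at 1.571 (released). Turns easily (0.02 N m). The key's blade has about 8 degrees of play each way in the slot, so the key must turn beyond 90 degrees, to about 100.
- hatch (a joint): Angle of the hatch about its upper edge, rad: 0 shut. When the fastener is released and nothing presses on it, a weak spring (about 2 N at the fastener) lifts its lower edge to the stop at 0.35, in about a second.
- key: Loose slot key, about 60 g, 66 mm tall: a flat black grip 36 wide (x), 11 thick (y), 50 mm tall, with a flat steel blade under it, 22 wide (x), 3.5 thick (y), 16 mm long. Origin: centre of the blade's lower end; z up towards the grip. It starts upright in its stand, the grip's lower face resting on the stand's top, blade end 6 mm above the table, blade along the stand's slot.
- key_stand: Fixed light wooden block 60 x 60 x 22 mm with a slot in its top 28 mm (x) by 9 mm (y), 18 mm deep, for the key's blade. Origin: centre of its underside; z up.
- glass_dish: Bystander: glass dish, 67 mm across, 18 mm high. Origin: centre of its underside.
- bracelet: Bystander: bead bracelet, 68 mm across, 10 mm high. Origin: centre of its underside.
- spool: Bystander: standing thread spool, 51 mm diameter, 60 mm high. Origin: centre of its underside.

How it is judged (in metres and radians):
On the way, in this order (a step that is already met when the one before it is completed fails the run):
1. the key's blade is fully in the slot of the still locked fastener and pushes it in by more than 3 mm (distance between key and slot below 0.01 m and z of key in the frame of slot below 0.004 m and value of joint fastener below 0.4 rad and value of joint plunger above 0.003 m), for 0.1 s.
2. the fastener is turned to its stop (more than 1.4 rad) with the blade in the slot (value of joint fastener above 1.4 rad and distance between key and slot below 0.012 m and z of key in the frame of slot below 0.006 m), for 0.1 s.
At the end, for the whole second after the job is handed in: The fastener is turned beyond 1.4 rad, the hatch has sprung open by more than 0.2 rad, and the key stands in its stand at rest: upright within 0.15 rad, its blade end within 8 mm of the stand's centre line and less than 10 mm above the stand's underside (value of joint fastener above 1.4 rad and value of joint hatch above 0.2 rad and horizontal distance between key and key_stand below 0.008 m and z of key in the frame of key_stand below 0.01 m and angle between key's own z axis and vertical below 0.15 rad and linear speed of key below 0.02 m/s); the robot touches nothing.
It fails at once if the glass dish is moved more than 20 mm (distance of glass_dish from where it was at the start of the episode above 0.02 m).
It fails at once if the bracelet is moved more than 20 mm (distance of bracelet from where it was at the start of the episode above 0.02 m).
It fails at once if the spool is moved more than 20 mm (distance of spool from where it was at the start of the episode above 0.02 m).
It also fails if it takes over 54 s, if anything falls off the work surface, if the arm or the gripper's body presses on something with over 40 N, if the wrist force passes 120 N, or if a joint passes its speed limit or range.

## Working session

There is one attempt and no reset: what is moved stays moved. The work goes in short steps, Python scripts to look and compute and a tool call to move; the robot and the scene stay as the last step left them, time stands still between calls to the robot, and variables do not carry over. Pictures are saved under pics/ and viewed, and the job is handed in when it is done.

Besides the shell and the picture viewer there is one more tool, called after "Emit:" as a command line: name --argument value ..., lists and objects as JSON in quotes. apply_moves: Moves the arm, as the interface text tells. Its arguments: {"type":"object","properties":{"commands":{"type":"array","items":{"type":"array","items":{"type":"array","items":{"type":"number"}}}},"gripper":{"type":"number"}},"required":["commands"]}

```bash
mkdir -p pics
cat > h.py <<'E'
import numpy as np,cv2
from workcell import readout,viewer,workorder,models
def shot(cam,fn,crop=None,scale=1):
    im=viewer.get_image(cam); c=im["color"][:,:,::-1].copy()
    if crop: x0,y0,x1,y1=crop; c=c[y0:y1,x0:x1]
    if scale!=1: c=cv2.resize(c,None,fx=scale,fy=scale,interpolation=cv2.INTER_CUBIC)
    cv2.imwrite("pics/"+fn,c); return im
def K(im):
    f=240/np.tan(np.radians(im["vertical_fov"])/2)
    return np.array([[f,0,im["cx"]],[0,f,im["cy"]],[0,0,1.]]),np.array(im["D"],float)
def proj(im,P):
    k,d=K(im); return cv2.projectPoints(np.array(P,float).reshape(-1,3),np.array(im["rvec"],float),np.array(im["tvec"],float),k,d)[0].reshape(-1,2)
def ray(im,uv):
    k,d=K(im); R=cv2.Rodrigues(np.array(im["rvec"],float))[0]; t=np.array(im["tvec"],float).ravel()
    n=cv2.undistortPoints(np.array(uv,float).reshape(-1,1,2),k,d).reshape(-1,2)
    return -R.T@t,np.c_[n,np.ones(len(n))]@R
def onz(im,uv,z):
    c,d=ray(im,uv); return c+d*((z-c[2])/d[:,2:])
def st():
    o=readout.get_obs()
    for k in ("t","qpos","ee_pos","orientation","ft_force","moment","width"): print(k,np.round(o[k],3))
E
python3 - <<'E'
from h import *
st()
for c in("side","top","wrist"):
    im=shot(c,f"a_{c}.png"); print(c,im["vertical_fov"],np.round(im["tvec"],0))
    for l in("console","slot","collar","key","key_stand","glass_dish","bracelet","spool"):
        r=models.place_of(c,l)
        print(l,[(np.round(x["position"],0),round(x["conf"],2)) for x in r[:2]])
E
```

```text
t 0.0
qpos [-1.331  0.424  1.631  0.     1.089 -0.019]
ee_pos [ 159.9   -603.899  403.924]
orientation [ 2.084  0.273 -2.084]
ft_force [ 0.669 -0.941 -0.922]
moment [ 0.022  0.028 -0.019]
width 87.901
side 49.26558216075751 [473. 178. 833.]
console [(array([516., 194.,  -3.]), 0.63)]
slot [(array([485., 199.,  74.]), 0.83)]
collar [(array([480., 201.,  78.]), 0.59)]
key [(array([ 558., -258.,    8.]), 0.89)]
key_stand [(array([ 562., -257.,   -0.]), 0.86)]
glass_dish [(array([600., -55.,  -1.]), 0.97), (array([401., -55.,  -3.]), 0.7)]
bracelet [(array([490., -49.,   2.]), 0.91), (array([ 560., -258.,    1.]), 0.34)]
spool [(array([398., -58.,  -1.]), 0.83)]
top 57.8263634217296 [-61. 492. 953.]
console [(array([521., 196.,   3.]), 0.97), (array([601., -57.,  -4.]), 0.2)]
slot [(array([ 557., -257.,    4.]), 0.71), (array([480., 200.,  70.]), 0.57)]
collar []
key [(array([ 558., -252.,    9.]), 0.54)]
key_stand [(array([ 556., -258.,    3.]), 0.97)]
glass_dish [(array([601., -58.,  -4.]), 0.63)]
bracelet [(array([493., -53.,  -2.]), 0.68)]
spool [(array([403., -58.,   5.]), 0.86)]
wrist 69.5957300934155 [-626.  -37.  392.]
console []
slot []
collar []
key []
key_stand []
glass_dish []
bracelet []
spool []
```

View pics/a_side.png

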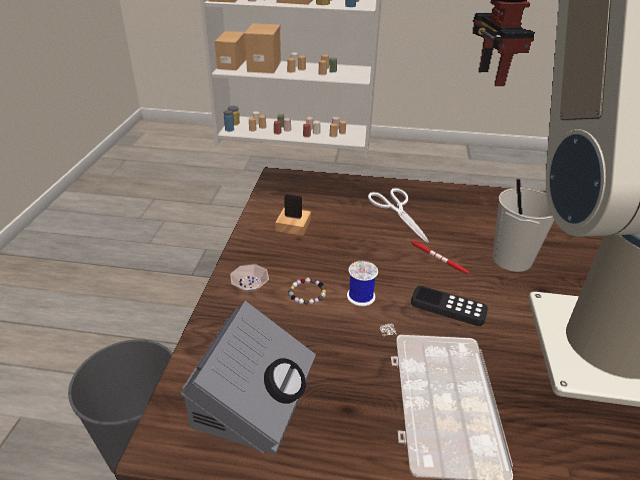

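View pics/a_top.png

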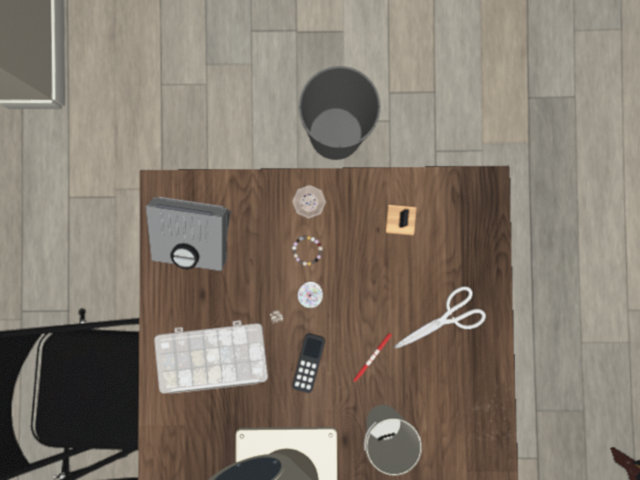

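View pics/a_wrist.png

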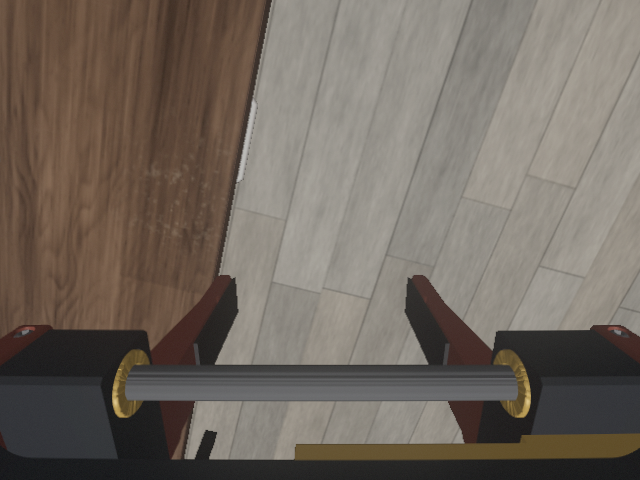

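Run:
```python
from h import *
im=shot("top","b_key.png",(370,190,430,250),10)
shot("top","b_con.png",(135,185,240,280),7)
shot("side","b_side.png",(255,170,335,250),9)
print(np.round(cv2.Rodrigues(np.array(readout.get_obs()["orientation"]))[0],3))
```

```text
[[-0.     0.256 -0.967]
 [ 0.    -0.967 -0.256]
 [-1.    -0.    -0.   ]]
```

View pics/b_key.png

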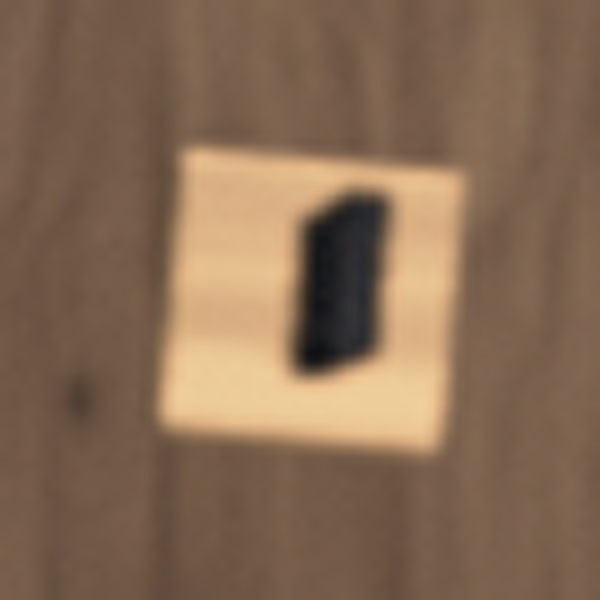

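View pics/b_con.png

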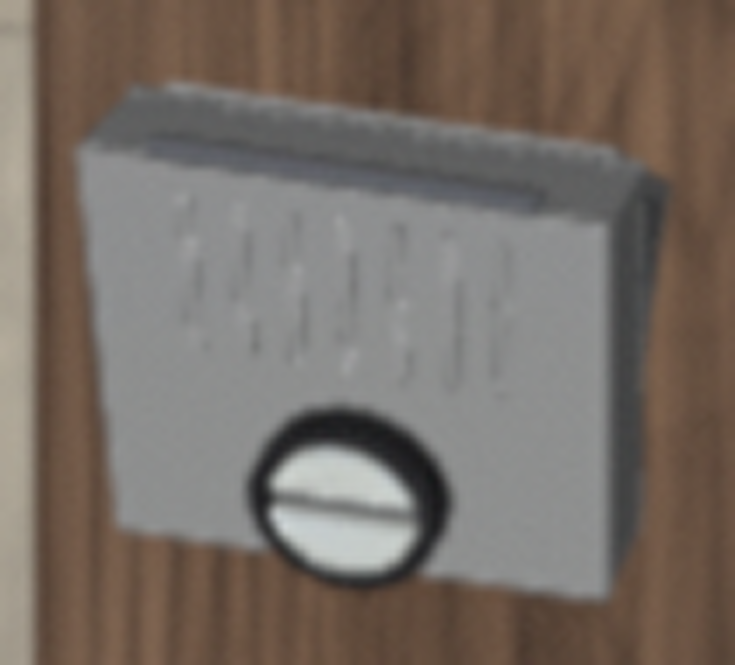

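View pics/b_side.png

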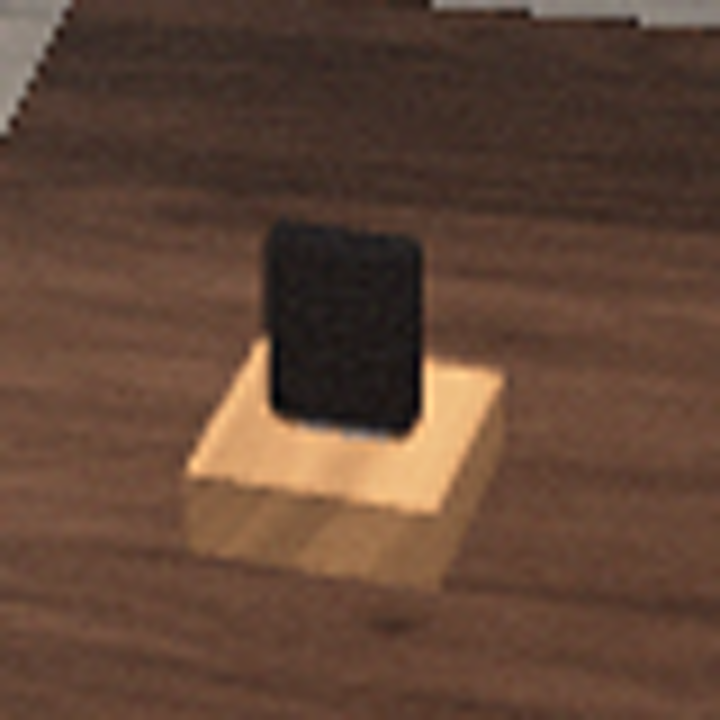

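Run:
```python
from h import *
im=viewer.get_image("top"); 
c=np.array([(183,148),(466,173),(440,452),(162,430)])/10+[370-.45,190-.45]
P=onz(im,c,22); print(np.round(P,1),P.mean(0))
for i in range(4):
    e=P[(i+1)%4]-P[i]; print("edge",np.linalg.norm(e),np.degrees(np.arctan2(e[1],e[0])))
f=lambda p:np.array(p)/7+[135-.43,185-.43]
for nm,z,p in(("slot",73,[(270,495),(422,517)]),("low",41,[(120,528),(610,598)]),("up",117,[(82,150),(610,222)])):
    P=onz(im,f(p),z); e=P[1]-P[0]; print(nm,np.round(P,1),P.mean(0).round(1),np.linalg.norm(e),np.degrees(np.arctan2(e[1],e[0])))
# collar top outer ellipse center
P=onz(im,f([(348,497)]),75);print("collarcen",P)
s=viewer.get_image("side")
c=np.array([(265,340),(505,370),(437,515),(187,478)])/9+[255-.45,170-.45]
P=onz(s,c,22); print("side stand",np.round(P,1),P.mean(0))
for i in range(4):
    e=P[(i+1)%4]-P[i]; print("edge",np.linalg.norm(e),np.degrees(np.arctan2(e[1],e[0])))
# triangulate slot center via both
```

```text
[[ 592.6 -228.2   22. ]
 [ 586.4 -289.3   22. ]
 [ 525.8 -282.7   22. ]
 [ 531.3 -222.7   22. ]] [ 559.04126844 -255.72866566   22.        ]
edge 61.474217227480224 -95.82322091071589
edge 60.92014207124023 173.7966517255719
edge 60.26302044508526 84.7781861121029
edge 61.55667651257482 -5.0689441447887225
slot [[485.9 222.3  73. ]
 [479.  177.9  73. ]] [482.4 200.1  73. ] 44.937546094594644 -98.8916784807328
low [[477.1 278.2  41. ]
 [454.2 130.   41. ]] [465.6 204.1  41. ] 149.955420096794 -98.79148050636232
up [[581.9 259.7 117. ]
 [560.2 112.8 117. ]] [571.1 186.3 117. ] 148.5126865820262 -98.37219085305352
collarcen [[485.02733352 198.9206136   75.        ]]
side stand [[ 584.  -285.4   22. ]
 [ 525.7 -282.3   22. ]
 [ 531.3 -220.1   22. ]
 [ 589.9 -224.9   22. ]] [ 557.70661597 -253.15117065   22.        ]
edge 58.37233739047935 176.94620123471148
edge 62.455485891675984 84.82631025444832
edge 58.75744689043401 -4.7331270198061635
edge 60.7495283481662 -95.57294797905979
```

Run:
```python
from h import *
shot("side","c_side.png",(170,290,330,460),4.5)
for l in ("slot","collar","key","key_stand","console"):
  for cam in ("side","top"):
    for k in range(2):
        viewer.get_image(cam)
        print(l,cam,[(np.round(x["position"],1),round(x["conf"],2)) for x in models.place_of(cam,l)[:2]])
```

```text
slot side [(array([479.7, 201.4,  70.7]), 0.64)]
slot side [(array([482.3, 197.8,  71.4]), 0.9)]
slot top [(array([485.2, 199.8,  70.5]), 0.75)]
slot top [(array([483.5, 203.1,  73. ]), 0.55)]
collar side [(array([481.4, 202.4,  76.8]), 0.61)]
collar side [(array([483.3, 203.1,  75.4]), 0.77)]
collar top [(array([483.6, 203.4,  71.6]), 0.93)]
collar top [(array([476.6, 205.3,  75.9]), 0.96)]
key side [(array([ 555.3, -258.2,    7.2]), 0.61)]
key side [(array([ 558.7, -255. ,    7.7]), 0.95)]
key top [(array([ 559.2, -256. ,    7.3]), 0.64)]
key top [(array([ 563.3, -254.5,    6.1]), 0.69), (array([401.2, -56.7,   3.3]), 0.56)]
key_stand side [(array([ 562. , -256.9,   -1. ]), 0.69)]
key_stand side [(array([ 5.624e+02, -2.557e+02, -4.000e-01]), 0.93)]
key_stand top [(array([ 555.8, -257.8,    2. ]), 0.89)]
key_stand top [(array([ 554.9, -257.5,    1.1]), 0.84)]
console side [(array([520. , 193.1,  -1.3]), 0.9)]
console side [(array([516.9, 192.7,  -0.6]), 0.68), (array([485.2, 197.9,  70.8]), 0.61)]
console top [(array([ 5.203e+02,  1.938e+02, -1.000e-01]), 0.83)]
console top [(array([521.2, 196. ,   1.6]), 0.57)]
```

View pics/c_side.png

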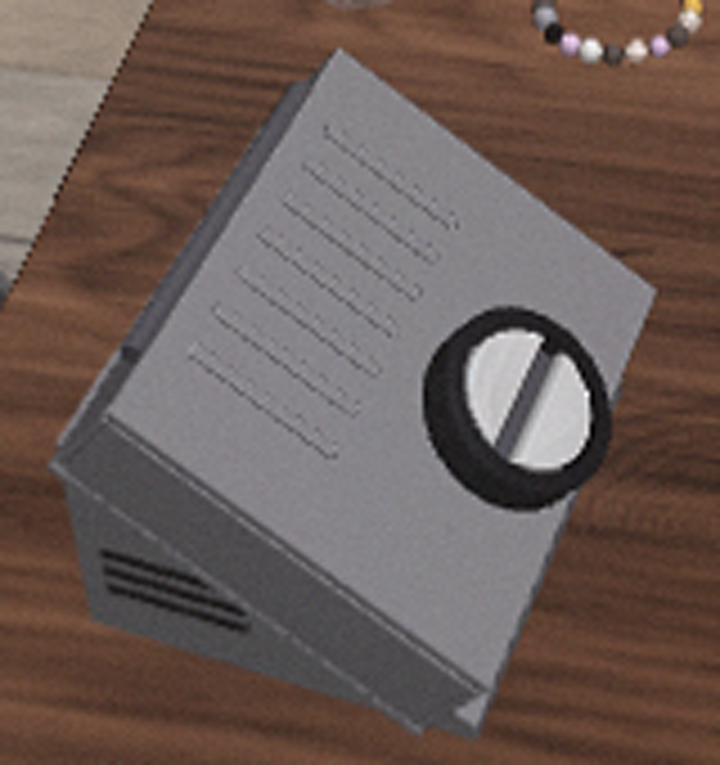

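```bash
cat > tri.py <<'E'
from h import *
def tri(pairs):
    A=np.zeros((3,3));b=np.zeros(3);R=[]
    for im,uv in pairs:
        c,d=ray(im,[uv]); d=d[0]/np.linalg.norm(d[0]); M=np.eye(3)-np.outer(d,d); A+=M;b+=M@c;R.append((M,c))
    p=np.linalg.solve(A,b); return p,[round(float(np.linalg.norm(M@(p-c))),1) for M,c in R]
E
python3 - <<'E'
from tri import *
t=viewer.get_image("top");s=viewer.get_image("side")
ft=lambda p:np.array(p)/7+[135-.43,185-.43]
fs=lambda p:np.array(p)/4.5+[170-.4,290-.4]
for n,a,b in(("+yU",(82,150),(108,415)),("-yU",(610,222),(338,50)),("-yL",(610,598),(655,292)),("+yL",(120,528),(480,690)),("slotmouth",(346,506),(528,401)),("head",(343,511),(529,400))):
    p,r=tri([(t,ft(a)),(s,fs(b))]); print(n,p.round(1),r)
g=lambda p:np.array(p)/10+[370-.45,190-.45]; h=lambda p:np.array(p)/9+[255-.45,170-.45]
for n,a,b in(("st1",(183,148),(265,340)),("st2",(466,173),(505,370))): pass
# key top corners : project check
import itertools
cx,cy,y=558.5,-255.5,np.radians(-5.4)
R=np.array([[np.cos(y),-np.sin(y)],[np.sin(y),np.cos(y)]])
pts=[]
for z in(22,72):
  for a,b in((18,5.5),(18,-5.5),(-18,-5.5),(-18,5.5)): pts.append([*(R@[a,b]+[cx,cy]),z])
print(((proj(t,pts)-[369.55,189.55])*10).round(0).tolist()); print(((proj(s,pts)-[254.55,169.55])*9).round(0).tolist())
E
```

```text
+yU [582.  259.9 116.5] [0.1, 0.1]
-yU [559.4 112.6 117.1] [0.8, 0.8]
-yL [454.1 129.4  43.6] [0.2, 0.2]
+yL [478.3 277.2  44.1] [1.3, 1.3]
slotmouth [481.8 200.7  70.8] [0.7, 0.7]
head [480.8 201.3  72. ] [0.2, 0.2]
[[293.0, 219.0], [344.0, 223.0], [330.0, 388.0], [280.0, 384.0], [339.0, 190.0], [392.0, 194.0], [379.0, 368.0], [325.0, 364.0]]
[[266.0, 420.0], [280.0, 395.0], [428.0, 417.0], [416.0, 442.0], [262.0, 234.0], [276.0, 210.0], [429.0, 232.0], [416.0, 257.0]]
```

Emit:
apply_moves --commands '[[[0.3985,0.3485,-0.09,1.218],[0.3985,0.3485,-0.09,1.218],[0.3985,0.3485,-0.09,1.218],[0.3985,0.3485,-0.09,1.218],[0.3985,0.3485,-0.09,1.218],[0.3985,0.3485,-0.09,1.218],[0.3985,0.3485,-0.09,1.218],[0.3985,0.3485,-0.09,1.218]]]' --gripper 0.0878

```text
t: 4.75
ee_pos: [532.5, -278.2, 320.7]
orientation: [1.277, 1.163, -1.277]
ft_force: [-0.6, 0.4, 0.4]
width: 87.8
```

Emit:
apply_moves --commands '[[[0,0,0,0],[0,0,0,0]]]'

```text
t: 5.0
ee_pos: [530.9, -279.6, 320.7]
orientation: [1.277, 1.164, -1.278]
ft_force: [-0.8, -0.5, 1.0]
width: 88.0
```

Run:
```python
from h import *
st(); R=cv2.Rodrigues(np.array(readout.get_obs()["orientation"]))[0]; print(np.degrees(np.arctan2(R[1,1],R[0,1])))
im=shot("wrist","d.png")
```

```text
t 5.0
qpos [-0.505  0.492  1.743 -0.     0.906 -0.411]
ee_pos [ 530.851 -279.636  320.75 ]
orientation [ 1.277  1.164 -1.278]
ft_force [-0.792 -0.476  1.027]
moment [ 0.005 -0.012 -0.008]
width 88.029
-5.334662097401315
```

View pics/d.png

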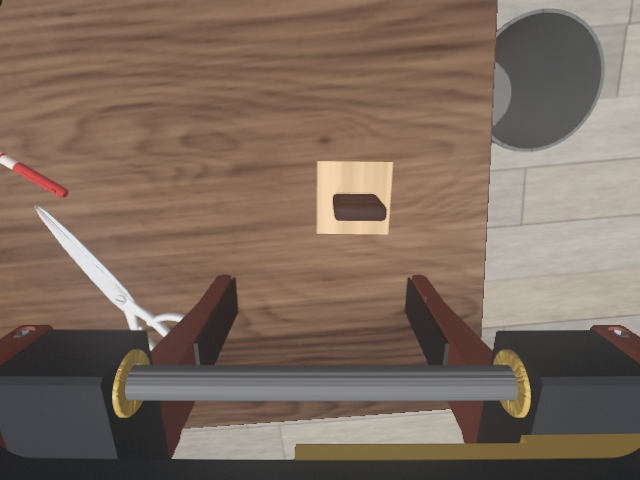

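Run:
```python
from h import *
im=viewer.get_image("wrist")
P=onz(im,[(317,161),(393,161.5),(389,234),(317,234)],22); print(P.round(1),P.mean(0))
c,s=np.cos(np.radians(-5.4)),np.sin(np.radians(-5.4))
# key bottom edge front corners z=22
print(onz(im,[(334,219),(385,220)],22).round(1), onz(im,[(334,196),(379,195)],72).round(1))
```

```text
[[ 531.9 -223.4   22. ]
 [ 592.  -229.5   22. ]
 [ 586.6 -289.5   22. ]
 [ 525.9 -283.7   22. ]] [ 559.11053743 -256.54265717   22.        ]
[[ 541.4 -272.1   22. ]
 [ 583.7 -276.9   22. ]] [[ 542.  -243.2   72. ]
 [ 572.2 -245.4   72. ]]
```

Emit:
apply_moves --commands '[[[0.0282,0.0234,0,-0.003],[0.0282,0.0234,-0.04,-0.003],[0.0282,0.0234,-0.08,-0.003],[0.0282,0.0234,-0.1017,-0.003],[0.0282,0.0234,-0.1017,-0.003],[0.0282,0.0234,-0.1017,-0.003]]]'

```text
t: 5.85
ee_pos: [559.6, -257.0, 220.4]
orientation: [1.281, 1.16, -1.28]
ft_force: [-0.3, -0.2, 0.4]
width: 87.6
```

Run:
```python
from h import *
shot("side","e.png",(220,100,380,260),4)
shot("wrist","e_w.png")
```

```text
(no output)
```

View pics/e.png

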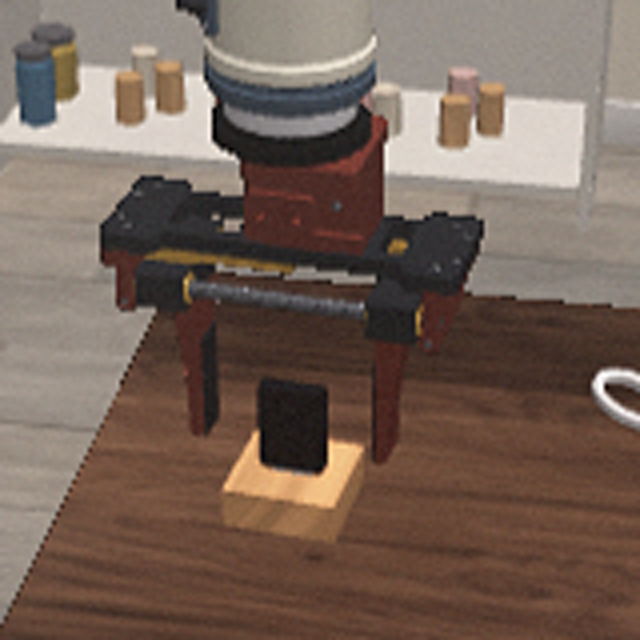

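View pics/e_w.png

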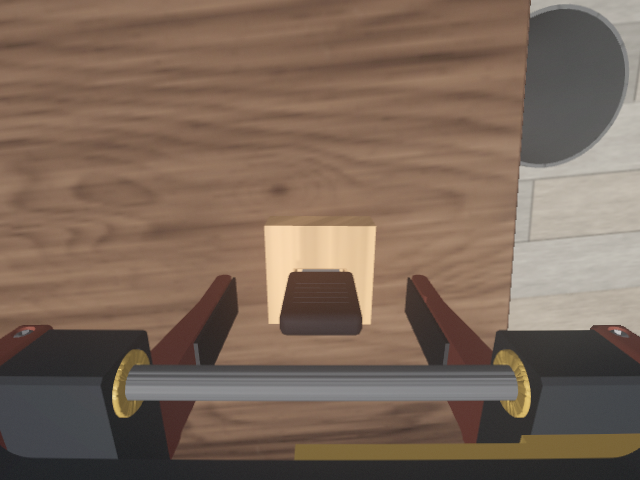

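Emit:
apply_moves --commands '[[[0,0,0,0],[0,0,0,0],[0,0,0,0],[0,0,0,0],[0,0,0,0],[0,0,0,0]]]' --gripper 0.0

```text
t: 6.7
ee_pos: [559.2, -256.2, 219.1]
orientation: [1.28, 1.162, -1.28]
ft_force: [1.4, 0.6, -0.6]
width: 36.1
```

Emit:
apply_moves --commands '[[[0,0,0.009,0],[-0.0005,-0.005,0.009,0],[-0.001,-0.01,0.008,0],[-0.0014,-0.0145,0.007,0],[-0.0018,-0.0185,0.006,0],[-0.0018,-0.0185,0.006,0]]]'

```text
t: 7.45
ee_pos: [557.6, -274.3, 225.8]
orientation: [1.282, 1.162, -1.28]
ft_force: [0.1, 6.9, 4.6]
width: 35.7
```

Run:
```python
from h import *
st()
shot("side","f.png",(240,120,360,240),5)
shot("wrist","f_w.png")
```

```text
t 7.45
qpos [-0.477  0.656  1.726  0.002  0.76  -0.38 ]
ee_pos [ 557.646 -274.299  225.845]
orientation [ 1.282  1.162 -1.28 ]
ft_force [0.083 6.88  4.61 ]
moment [ 1.289 -0.218  0.008]
width 35.659
```

View pics/f.png

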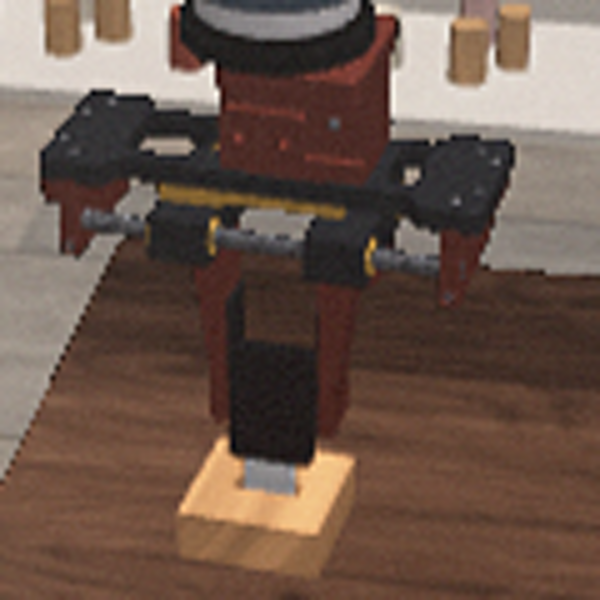

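View pics/f_w.png

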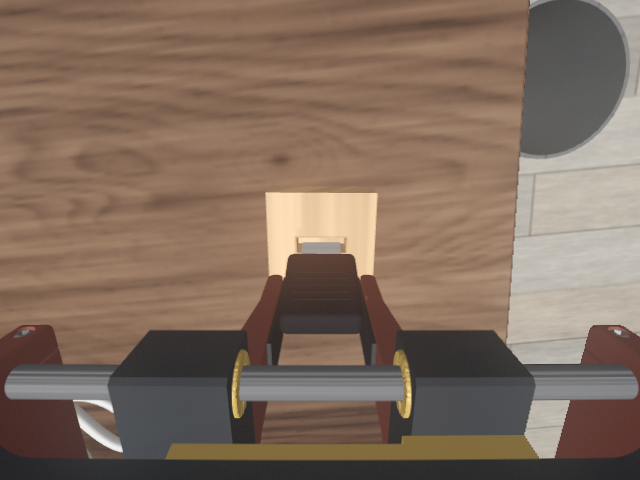

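Emit:
apply_moves --commands '[[[0,0,0.03,0],[0,0,0.08,0],[-0.01,0.05,0.12,-0.17],[-0.02,0.11,0.12,-0.35],[-0.03,0.17,0.12,-0.53],[-0.04,0.23,0.12,-0.71],[-0.05,0.29,0.12,-0.89],[-0.06,0.35,0.12,-1.07]]]'

```text
t: 8.55
ee_pos: [499.8, 62.9, 345.7]
orientation: [1.981, 0.438, -1.979]
ft_force: [0.2, 0.2, -0.5]
width: 35.6
```

```bash
cat > kt.py <<'E'
from h import *
def keymodel(alpha,ee,R,zh=50,dy=0):
    # key axes in tool frame: jaw = tool y; down = tool x ; tool z
    # tip tilts by alpha about tool y
    j=R[:,1]; dn=R[:,0]; w=R[:,2]
    a=np.radians(alpha)
    kz=-(np.cos(a)*dn+np.sin(a)*w*SG); kx=j; ky=np.cross(kz,kx)
    H=ee+163*dn
    o=H-zh*kz+dy*kx
    return o,kx,ky,kz
SG=1
def corners(o,kx,ky,kz):
    L=[(a,b,z) for z in(16,66) for a,b in((18,5.5),(18,-5.5),(-18,-5.5),(-18,5.5))]+[(a,0,0) for a in(11,-11)]
    return np.array([o+a*kx+b*ky+z*kz for a,b,z in L])
E
python3 - <<'E'
import kt; from kt import *
st(); o=readout.get_obs(); R=cv2.Rodrigues(np.array(o["orientation"]))[0]; ee=np.array(o["ee_pos"]); print(R.round(3))
im=shot("wrist","g.png",(200,180,440,360),3)
for SGv in(1,-1):
  kt.SG=SGv
  for al in (15,20,25):
    print(SGv,al,((proj(im,corners(*keymodel(al,ee,R)))-[200,180])*3).round(0).tolist())
E
```

```text
t 8.55
qpos [ 0.102  0.33   1.941 -0.     0.869  1.236]
ee_pos [499.823  62.884 345.678]
orientation [ 1.981  0.438 -1.979]
ft_force [ 0.245  0.156 -0.538]
moment [ 0.036 -0.042 -0.018]
width 35.568
[[ 0.001  0.422 -0.906]
 [ 0.    -0.906 -0.422]
 [-1.     0.    -0.001]]
1 15 [[456.0, 318.0], [455.0, 375.0], [265.0, 375.0], [264.0, 318.0], [487.0, 383.0], [487.0, 460.0], [231.0, 461.0], [230.0, 383.0], [414.0, 330.0], [306.0, 330.0]]
1 20 [[455.0, 333.0], [456.0, 392.0], [264.0, 392.0], [265.0, 333.0], [487.0, 372.0], [487.0, 451.0], [230.0, 452.0], [231.0, 373.0], [414.0, 351.0], [306.0, 351.0]]
1 25 [[455.0, 349.0], [456.0, 408.0], [264.0, 408.0], [265.0, 349.0], [486.0, 362.0], [487.0, 442.0], [230.0, 442.0], [231.0, 362.0], [414.0, 373.0], [306.0, 373.0]]
-1 15 [[459.0, 236.0], [457.0, 283.0], [263.0, 284.0], [260.0, 236.0], [487.0, 446.0], [482.0, 499.0], [235.0, 499.0], [230.0, 446.0], [416.0, 210.0], [304.0, 210.0]]
-1 20 [[461.0, 224.0], [457.0, 270.0], [263.0, 270.0], [259.0, 224.0], [487.0, 455.0], [482.0, 502.0], [236.0, 502.0], [230.0, 455.0], [417.0, 192.0], [303.0, 192.0]]
-1 25 [[462.0, 214.0], [458.0, 256.0], [262.0, 256.0], [258.0, 214.0], [487.0, 464.0], [481.0, 505.0], [237.0, 505.0], [231.0, 464.0], [417.0, 175.0], [302.0, 175.0]]
```

View pics/g.png

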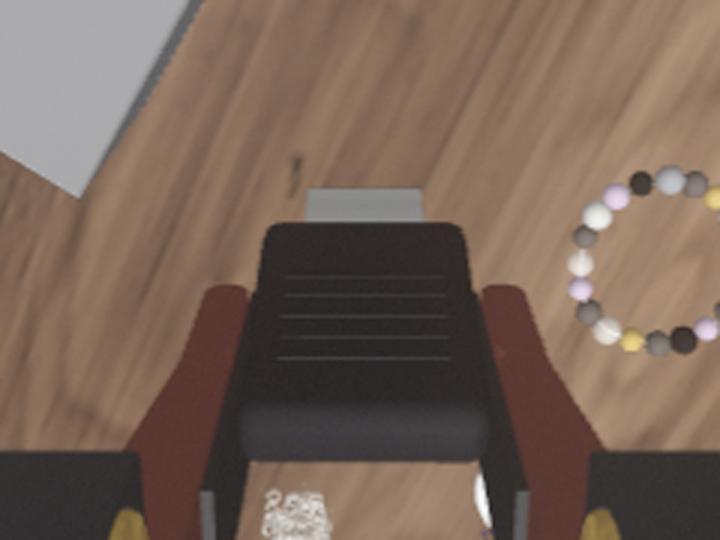

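```bash
cat > fit.py <<'E'
import kt; from kt import *
from scipy.optimize import least_squares
kt.SG=-1
def fit(im,ee,R,rows,bl,zh0=50):
    # rows: tip(ky=+1.75), gripbottom(+5.5), topfront(+5.5), toprear(-5.5) ; bl: blade end cols
    def pts(p):
        al,zh,dw,dj=p
        o,kx,ky,kz=keymodel(al,ee,R,zh,dj); o=o+dw*R[:,2]
        return np.array([o+1.75*ky,o+16*kz+5.5*ky,o+66*kz+5.5*ky,o+66*kz-5.5*ky,o+11*kx+1.75*ky,o-11*kx+1.75*ky])
    def f(p):
        q=proj(im,pts(p)); w=np.array([1,1,.4,.4])
        return np.r_[(q[:4,1]-rows)*w,q[4,0]-bl[0],q[5,0]-bl[1],(p[1]-zh0)/5,p[2]/3]
    r=least_squares(f,[20,zh0,0,0]); return r.x,r.fun,pts(r.x)
E
python3 - <<'E'
from fit import *
o=readout.get_obs(); R=cv2.Rodrigues(np.array(o["orientation"]))[0]; ee=np.array(o["ee_pos"])
im=viewer.get_image("wrist")
g=lambda r:np.array(r)/3+180
x,f,p=fit(im,ee,R,g([187,224,408,462]),[423/3+200,306/3+200]); print(x.round(2),f.round(2))
print("world up check", p[0]-ee)
E
```

```text
[13.22 53.57 -1.93  0.89] [ 1.2  -1.64  0.58  0.74 -1.06  1.06  0.71 -0.64]
world up check [  14.82093785    6.21472522 -214.7343127 ]
```

Run:
```python
import kt; from kt import *
from scipy.optimize import least_squares
kt.SG=-1
o=readout.get_obs(); R=cv2.Rodrigues(np.array(o["orientation"]))[0]; ee=np.array(o["ee_pos"])
im=viewer.get_image("wrist")
C=cv2.Rodrigues(np.array(im["rvec"],float))[0]; c=-C.T@np.array(im["tvec"]).ravel()
print("cam in tool",(R.T@(c-ee)).round(1),"axis",(R.T@C[2]).round(3),"imgx",(R.T@C[0]).round(3))
# fingertips inner edges known? project tips
for s in(1,-1):
    for a in(182,):
        for w in(10,-10):
            print("tip",s,w,((proj(im,[ee+R@[a,s*17.8,w]])-[200,180])*3).round(0), ((proj(im,[ee+R@[a,s*31,w]])-[200,180])*3).round(0))
```

```text
cam in tool [ 19.4   0.7 -81.3] axis [ 0.955 -0.001  0.298] imgx [0.    1.    0.001]
tip 1 10 [[461. 389.]] [[536. 389.]]
tip 1 -10 [[464. 284.]] [[542. 284.]]
tip -1 10 [[259. 389.]] [[184. 389.]]
tip -1 -10 [[255. 284.]] [[178. 284.]]
```

Run:
```python
from h import *
st(); o=readout.get_obs(); R=cv2.Rodrigues(np.array(o["orientation"]))[0]; print(np.degrees(np.arctan2(R[1,1],R[0,1])))
print((np.array([456.9,205.1,291.6])-o["ee_pos"]).round(1))
```

```text
t 8.7
qpos [ 0.102  0.331  1.941 -0.     0.87   1.227]
ee_pos [499.794  63.348 345.545]
orientation [ 1.975  0.448 -1.974]
ft_force [-0.064 -0.468 -0.554]
moment [0.027 0.03  0.016]
width 35.879
-64.44702224810098
[-42.9 141.8 -53.9]
```

Emit:
apply_moves --commands '[[[-0.015,0.05,0,-0.18],[-0.03,0.1,0,-0.36],[-0.043,0.1418,0,-0.5],[-0.043,0.1418,-0.025,-0.598],[-0.043,0.1418,-0.0535,-0.598],[-0.043,0.1418,-0.0535,-0.598],[-0.043,0.1418,-0.0535,-0.598]]]'

```text
t: 9.57
ee_pos: [458.0, 202.5, 292.4]
orientation: [-2.14, 0.168, 2.139]
ft_force: [-0.0, 0.3, -0.7]
width: 35.9
```

Run:
```python
from h import *
st(); o=readout.get_obs(); R=cv2.Rodrigues(np.array(o["orientation"]))[0]; print(np.degrees(np.arctan2(R[1,1],R[0,1])))
shot("wrist","h_w.png"); shot("side","h_s.png",(170,220,350,460),3); 
shot("top","h_t.png",(135,185,240,280),6)
```

```text
t 9.575
qpos [ 0.393  0.415  1.977 -0.     0.749  2.12 ]
ee_pos [457.969 202.532 292.362]
orientation [-2.14   0.168  2.139]
ft_force [-0.024  0.279 -0.656]
moment [ 0.04  -0.003 -0.054]
width 35.896
-98.98319133425974
```

View pics/h_w.png

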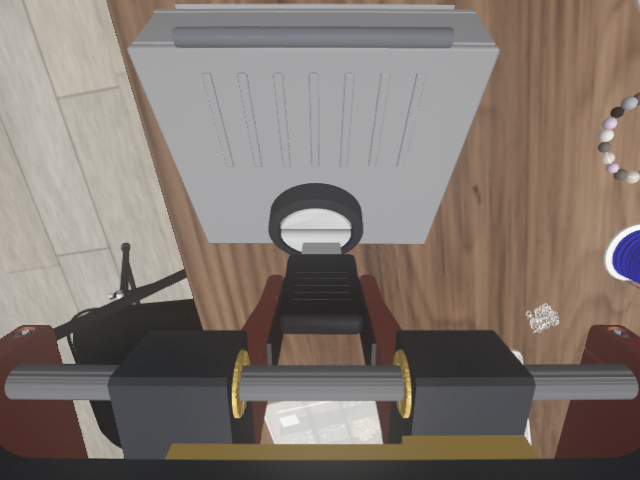

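View pics/h_s.png

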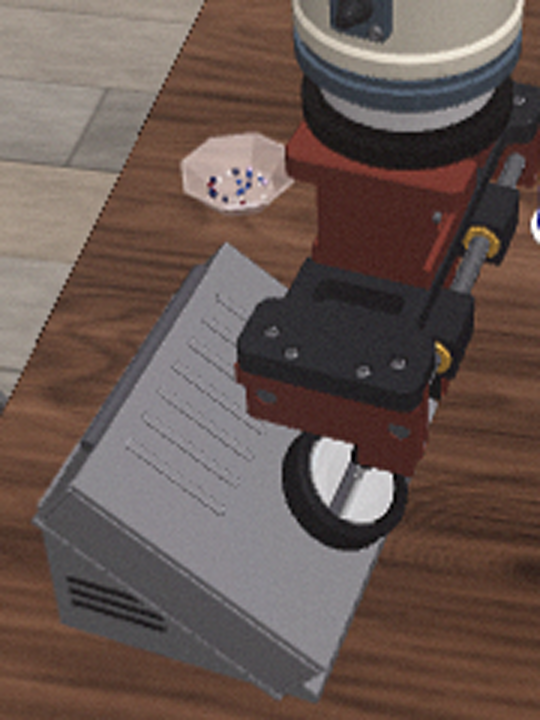

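Run:
```python
from tri import *
o=readout.get_obs(); R=cv2.Rodrigues(np.array(o["orientation"]))[0]; ee=np.array(o["ee_pos"]);print(ee.round(1))
w=viewer.get_image("wrist");t=viewer.get_image("top");s=viewer.get_image("side")
ft=lambda p:np.array(p)/7+[135-.43,185-.43]
fs=lambda p:np.array(p)/4.5+[170-.4,290-.4]
T=(t,ft((345,508)));S=(s,fs((528.5,400.5)));W=(w,(316.2,231))
for n,p in(("tsw",[T,S,W]),("sw",[S,W]),("tw",[T,W]),("ts",[T,S])):
    print(n,tri(p)[0].round(1),tri(p)[1])
a=np.radians(20.5)
for al in(19,20,21,22):
    a=np.radians(al); tip=ee+R@[163+50*np.cos(a),0.95,-50*np.sin(a)]; kz=-R@[np.cos(a),0,-np.sin(a)]; ky=np.cross(kz,R[:,1])
    print(al,tip.round(1),proj(w,[tip+11*R[:,1]+1.75*ky,tip-11*R[:,1]+1.75*ky,tip+16*kz+5.5*ky]).round(1).tolist())
for z in(71,73,75): print(onz(w,[(316.2,231)],z).round(1))
# corners of hatch in wrist: low edge
print("low edge z44",onz(w,[(208,243),(424,244)],44).round(1),"up z117",onz(w,[(131,48),(497,47)],117).round(1))
```

```text
[457.8 202.9 292.8]
tsw [481.1 201.2  71.8] [0.9, 0.3, 0.6]
sw [480.7 201.5  72.1] [0.0, 0.0]
tw [481.4 200.9  73.1] [0.7, 0.7]
ts [481.4 200.9  71.2] [0.5, 0.5]
19 [474.1 199.6  82.5] [[339.9, 243.8], [302.0, 243.8], [321.0, 256.4]]
20 [475.  199.5  82.8] [[340.0, 242.6], [302.0, 242.6], [321.0, 255.7]]
21 [475.8 199.3  83.1] [[340.0, 241.5], [301.9, 241.5], [321.0, 255.0]]
22 [476.6 199.2  83.4] [[340.1, 240.3], [301.9, 240.4], [321.0, 254.2]]
[[480.4 201.6  71. ]]
[[481.  201.5  73. ]]
[[481.5 201.3  75. ]]
low edge z44 [[475.8 279.6  44. ]
 [451.4 130.1  44. ]] up z117 [[582.4 261.  117. ]
 [559.3 113.3 117. ]]
```

Emit:
apply_moves --commands '[[[-0.0015,0.003,-0.0014,0],[-0.0015,0.003,-0.0014,0],[0.0042,0.0021,-0.0096,0],[0.0064,0.0018,-0.0129,0],[0.0087,0.0014,-0.0162,0],[0.0087,0.0014,-0.0162,0]]]'

```text
t: 10.62
ee_pos: [466.4, 204.6, 275.6]
orientation: [-2.14, 0.168, 2.139]
ft_force: [-1.7, 1.2, 7.5]
width: 35.7
```

Run:
```python
from h import *
st()
shot("wrist","i_w.png",(220,160,420,310),4);
```

```text
t 10.625
qpos [0.39  0.454 1.966 0.    0.721 2.117]
ee_pos [466.418 204.631 275.572]
orientation [-2.14   0.168  2.139]
ft_force [-1.739  1.184  7.453]
moment [0.075 0.15  0.039]
width 35.662
```

View pics/i_w.png

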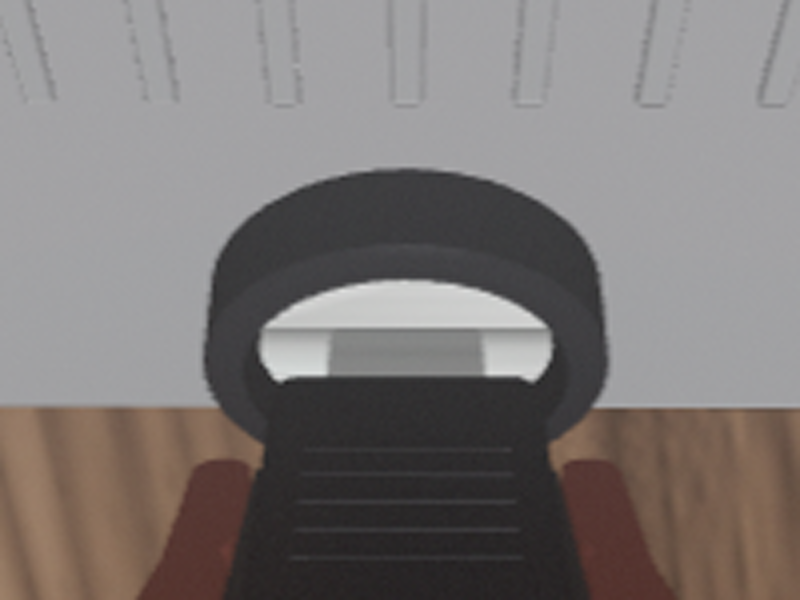

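Run:
```python
import cv2
a=cv2.imread("pics/h_w.png")[160:310,220:420]; cv2.imwrite("pics/h_wz.png",cv2.resize(a,None,fx=4,fy=4,interpolation=cv2.INTER_CUBIC))
```

```text
(no output)
```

View pics/h_wz.png

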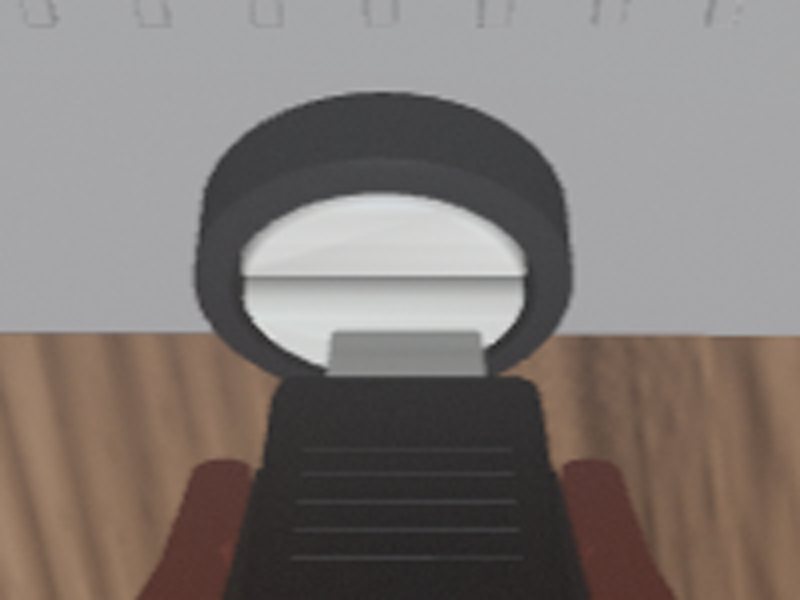

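Emit:
apply_moves --commands '[[[-0.0017,0.0003,0.0025,0],[-0.0031,0.0005,0.0015,0],[-0.0045,0.0007,0.0005,0],[-0.0045,0.0007,0.0005,0],[-0.0028,0.0004,-0.002,0],[-0.0028,0.0004,-0.002,0]]]'

```text
t: 11.42
ee_pos: [464.9, 205.0, 274.7]
orientation: [-2.145, 0.166, 2.134]
ft_force: [3.0, -4.0, 11.5]
width: 35.8
```

Run:
```python
from h import *
st()
shot("wrist","j_w.png",(220,160,420,310),4);
```

```text
t 11.425
qpos [ 3.92e-01  4.54e-01  1.97e+00 -2.00e-03  7.13e-01  2.12e+00]
ee_pos [464.911 204.988 274.698]
orientation [-2.145  0.166  2.134]
ft_force [ 2.99  -4.048 11.508]
moment [-0.802 -0.736 -0.028]
width 35.794
```

View pics/j_w.png

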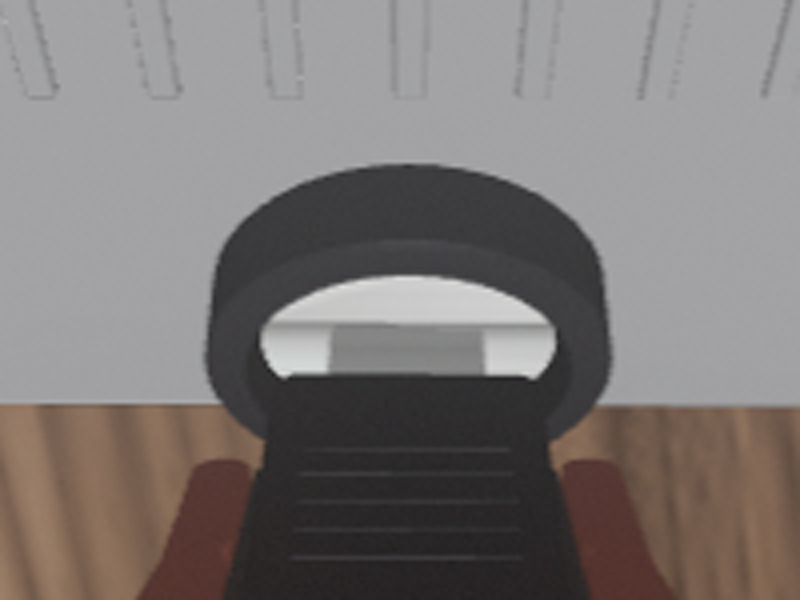

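Run:
```python
from h import *
im=shot("wrist","k_w.png",(275,225,367,260),8)
```

```text
(no output)
```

View pics/k_w.png

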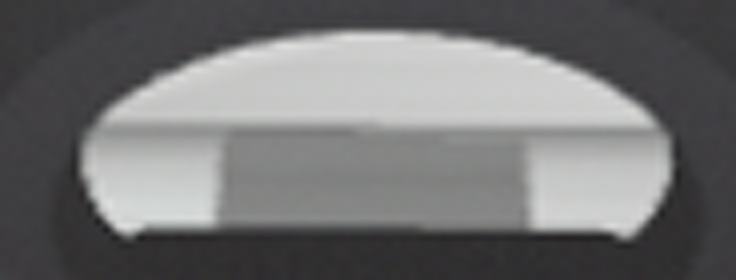

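```bash
cat > mod.py <<'E'
from h import *
ps=np.radians(-8.75)
xc=np.array([np.cos(ps),np.sin(ps),0]); yc=np.array([-np.sin(ps),np.cos(ps),0]); zz=np.array([0,0,1.])
a=np.radians(35); u=np.cos(a)*xc+np.sin(a)*zz; n=-np.sin(a)*xc+np.cos(a)*zz
def P(C,uu,y,nn): return C+uu*u+y*yc+nn*n
def tool():
    o=readout.get_obs(); R=cv2.Rodrigues(np.array(o["orientation"]))[0]; return np.array(o["ee_pos"]),R
def tip(al,dj=.95,zh=50):
    ee,R=tool(); b=np.radians(al); return ee+R@[163+zh*np.cos(b),dj,-zh*np.sin(b)]
def face(v): return np.array([v@u,v@yc,v@n])
E
python3 - <<'E'
from mod import *
im=viewer.get_image("wrist"); C=np.array([481.1,201.3,72.])
q=lambda p:((proj(im,[p])-[220,160])*4).round(0)[0]
print("collar inner top/bot/l/r",q(P(C,22.5,0,0)),q(P(C,-22.5,0,0)),q(P(C,0,22.5,0)),q(P(C,0,-22.5,0)))
print("outer up",q(P(C,28.5,0,0)),"base",q(P(C,28.5,0,-14)),"outer l/r",q(P(C,0,28.5,0)),q(P(C,0,-28.5,0)))
for p in(0,3,6): print(p,"mouth u=5",q(P(C,5,0,-p)),"u=3 ",q(P(C,3,0,-p)),"u=-5",q(P(C,-5,0,-p)))
for al in(18,20,22): 
    t=tip(al); print(al,t.round(1),face(t-C).round(1),q(t))
E
```

```text
collar inner top/bot/l/r [407. 264.] [408. 451.] [248. 367.] [567. 366.]
outer up [407. 234.] base [406. 153.] outer l/r [205. 367.] [609. 365.]
0 mouth u=5 [407. 345.] u=3  [407. 354.] u=-5 [407. 386.]
3 mouth u=5 [407. 328.] u=3  [407. 336.] u=-5 [407. 369.]
6 mouth u=5 [407. 311.] u=3  [407. 319.] u=-5 [407. 352.]
18 [481.  201.8  64.3] [-4.5  0.5 -6.2] [404. 349.]
20 [482.7 201.5  64.9] [-2.8  0.5 -6.7] [404. 340.]
22 [484.3 201.3  65.5] [-1.1  0.5 -7.1] [404. 331.]
```

Emit:
apply_moves --commands '[[[-0.0011,-0.0003,0.0016,0],[0.0017,-0.001,0.0036,0],[0.0017,-0.001,0.0036,0],[0.0034,-0.0013,0.0011,0],[0.0034,-0.0013,0.0011,0]]]'

```text
t: 12.2
ee_pos: [467.0, 203.8, 274.6]
orientation: [-2.141, 0.167, 2.139]
ft_force: [-0.4, 0.7, 6.2]
width: 35.6
```

Run:
```python
from mod import *
st(); im=shot("wrist","l_w.png",(220,160,420,310),4); 
f=np.array(readout.get_obs()["ft_force"]); print("F",face(f).round(1),"tip",face(tip(20)-[481.1,201.3,72]).round(1))
```

```text
t 12.2
qpos [ 0.388  0.456  1.966 -0.     0.719  2.115]
ee_pos [466.966 203.753 274.553]
orientation [-2.141  0.167  2.139]
ft_force [-0.416  0.658  6.243]
moment [ 0.063 -0.235  0.003]
width 35.647
F [3.2 0.1 4.8] tip [-1.8 -0.6 -7.7]
```

View pics/l_w.png

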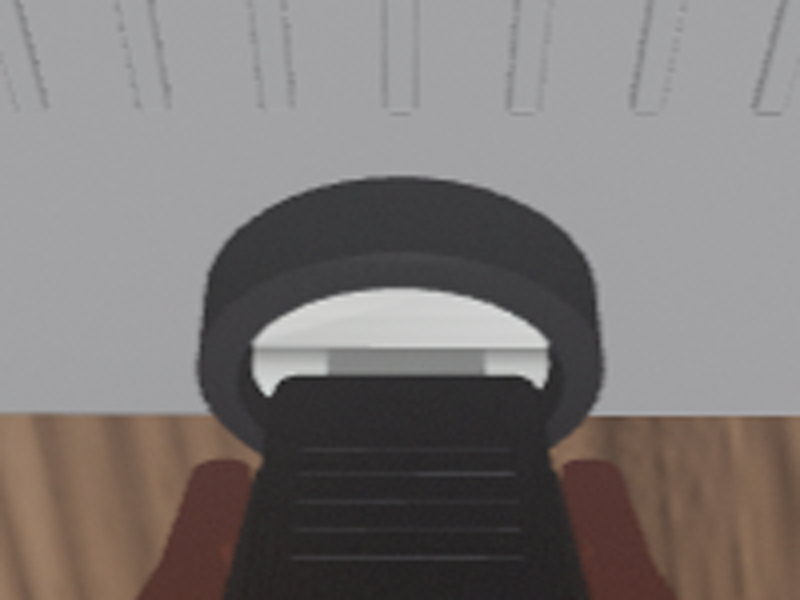

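Emit:
apply_moves --commands '[[[0.0008,-0.0001,-0.0008,0],[0.0014,-0.0002,-0.0015,0],[0.0014,-0.0002,-0.0015,0],[0.0014,-0.0002,-0.0015,0]]]'

```text
t: 12.75
ee_pos: [468.1, 203.6, 273.1]
orientation: [-2.14, 0.167, 2.14]
ft_force: [-2.3, 0.9, 6.3]
width: 36.3
```

Run:
```python
from mod import *
st(); im=shot("wrist","m_w.png",(220,160,420,310),4); 
f=np.array(readout.get_obs()["ft_force"]); print("F",face(f).round(1),"tip",face(tip(20)-[481.1,201.3,72]).round(1))
```

```text
t 12.75
qpos [0.387 0.46  1.964 0.    0.717 2.114]
ee_pos [468.095 203.567 273.135]
orientation [-2.14   0.167  2.14 ]
ft_force [-2.305  0.885  6.313]
moment [ 0.089 -0.018  0.01 ]
width 36.251
F [3.6 0.4 6.8] tip [-1.8 -0.7 -9.5]
```

View pics/m_w.png

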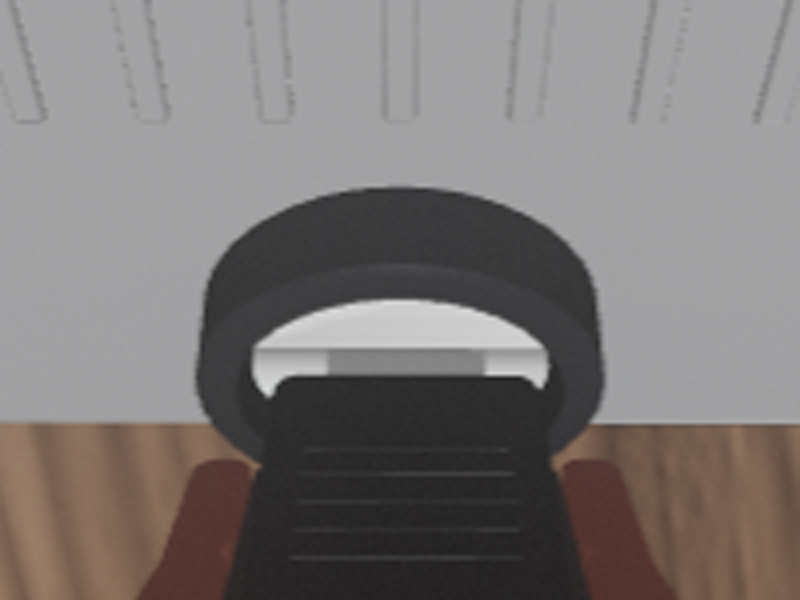

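```bash
cat > traj.py <<'E'
from mod import *
AL=20.
def rz(t): c,s=np.cos(t),np.sin(t); return np.array([[c,-s,0],[s,c,0],[0,0,1.]])
off0=50*np.sin(np.radians(AL))*xc-0.95*yc
def pose(th,p,s,corr=1.0,al=AL):
    t=np.radians(th); Rr=rz(t); a=np.radians(al)
    k=Rr@(-np.sin(a)*xc+np.cos(a)*zz); j=Rr@yc   # blade line
    if j@u<0: j=-j                                # uphill end  
    jf=j-(j@n)*n; jf/=np.linalg.norm(jf)
    m=np.cross(n,jf)
    sb=abs(j@n); oop=np.arcsin(np.clip(k@m,-1,1))
    h=11*sb+1.75*abs(np.sin(oop))
    tip=n*(h-p)-s*jf-corr*3.5*np.tan(oop)*m
    return tip-Rr@off0, h, np.degrees(oop), np.degrees(np.arctan2(-(jf@u)*1,1)) 
def rows(start,lst):
    b=pose(*start)[0]
    for th,p,s in lst:
        q=pose(th,p,s); d=(q[0]-b)/1000
        print([round(float(x),4) for x in d]+[round(float(np.radians(th-start[0])),3)],"h %.1f oop %.0f"%(q[1],q[2]))
E
python3 - <<'E'
from traj import *
rows((0,4.8,0),[(6,5,.3),(12,5,.6),(18,5,.9),(24,5,1.2),(30,5,1.5),(36,5,2),(42,4.8,2.5),(48,4.5,3)])
E
```

```text
[-0.0005, -0.0015, 0.0004, 0.105] h 1.1 oop 15
[-0.001, -0.003, 0.0009, 0.209] h 1.7 oop 14
[-0.0012, -0.0045, 0.0013, 0.314] h 2.4 oop 14
[-0.0013, -0.006, 0.0018, 0.419] h 2.9 oop 13
[-0.0012, -0.0075, 0.0021, 0.524] h 3.5 oop 11
[-0.001, -0.0088, 0.0024, 0.628] h 4.0 oop 10
[-0.0008, -0.0099, 0.0027, 0.733] h 4.4 oop 7
[-0.0005, -0.0111, 0.0031, 0.838] h 4.8 oop 5
```

Emit:
apply_moves --commands '[[[-0.0005,-0.0015,0.0004,0.105],[-0.001,-0.003,0.0009,0.209],[-0.0012,-0.0045,0.0013,0.314],[-0.0013,-0.006,0.0018,0.419],[-0.0012,-0.0075,0.0021,0.524],[-0.0012,-0.0075,0.0021,0.524]]]'

```text
t: 13.55
ee_pos: [467.1, 195.8, 275.3]
orientation: [2.021, 0.376, -2.019]
ft_force: [0.8, -1.7, 6.9]
width: 35.9
```

Run:
```python
from mod import *
st(); im=shot("wrist","n_w.png",(220,160,420,310),4); 
f=np.array(readout.get_obs()["ft_force"]); print("F",face(f).round(1),"tip",face(tip(20)-[481.1,201.3,72]).round(1))
```

```text
t 13.55
qpos [ 3.730e-01  4.510e-01  1.972e+00 -1.000e-03  7.170e-01  1.576e+00]
ee_pos [467.101 195.755 275.319]
orientation [ 2.021  0.376 -2.019]
ft_force [ 0.806 -1.735  6.902]
moment [-0.326 -0.242 -0.051]
width 35.88
F [ 5.6 -1.4  6.3] tip [-1.8  0.1 -6.9]
```

View pics/n_w.png

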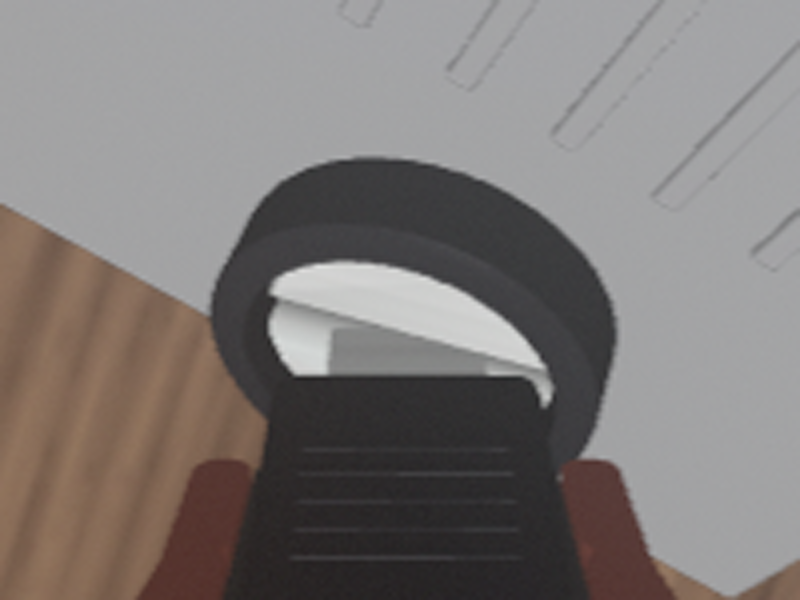

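Run:
```python
from traj import *
im=viewer.get_image("wrist"); C=np.array([481.1,201.3,72.])+1.5*n
for ph in (10,15,20,25,30):
    f=np.radians(ph); s=np.cos(f)*yc-np.sin(f)*u; m=np.cross(n,s); m=m if m@u>0 else -m
    q=(proj(im,[C+5*m+20*s-5*n,C+5*m-20*s-5*n])-[220,160])*4; d=q[1]-q[0]
    print(ph,q.round(0).tolist(),np.degrees(np.arctan2(d[1],d[0])).round(1))
rows((30,5,1.5),[(36,5,2),(42,4.8,2.5),(48,4.5,3),(54,4,3.5),(60,3.5,4),(66,3,4.2),(72,2.5,4.5),(78,2.5,4.5)])
```

```text
10 [[282.0, 274.0], [546.0, 382.0]] 22.2
15 [[277.0, 281.0], [547.0, 374.0]] 19.1
20 [[274.0, 288.0], [546.0, 366.0]] 16.0
25 [[271.0, 295.0], [545.0, 357.0]] 12.8
30 [[270.0, 303.0], [542.0, 348.0]] 9.5
[0.0002, -0.0012, 0.0003, 0.105] h 4.0 oop 10
[0.0004, -0.0024, 0.0006, 0.209] h 4.4 oop 7
[0.0007, -0.0035, 0.001, 0.314] h 4.8 oop 5
[0.0011, -0.0046, 0.0014, 0.419] h 5.2 oop 2
[0.0015, -0.0056, 0.0017, 0.524] h 5.5 oop -1
[0.0021, -0.0067, 0.0023, 0.628] h 5.9 oop -4
[0.0027, -0.0077, 0.0027, 0.733] h 6.2 oop -8
[0.004, -0.0087, 0.0029, 0.838] h 6.5 oop -12
```

Emit:
apply_moves --commands '[[[0.0002,-0.0012,0.0003,0.105],[0.0004,-0.0024,0.0006,0.209],[0.0007,-0.0035,0.001,0.314],[0.0011,-0.0046,0.0014,0.419],[0.0015,-0.0056,0.0017,0.524],[0.0015,-0.0056,0.0017,0.524]]]'

```text
t: 14.4
ee_pos: [468.6, 190.3, 276.9]
orientation: [1.689, 0.808, -1.688]
ft_force: [-0.1, 0.6, 6.5]
width: 35.7
```

Run:
```python
from traj import *
st(); im=shot("wrist","o_w.png",(220,160,420,310),4); 
f=np.array(readout.get_obs()["ft_force"]); print("F",face(f).round(1),"tip",face(tip(20)-[481.1,201.3,72]).round(1))
C=np.array([481.1,201.3,72.])+1.5*n
for ph in (25,30,35,40,45,50,55,60):
    f=np.radians(ph); s=np.cos(f)*yc-np.sin(f)*u; m=np.cross(n,s); m=m if m@u>0 else -m
    q=(proj(im,[C+5*m+20*s-5*n,C+5*m-20*s-5*n])-[220,160])*4; d=q[1]-q[0]
    print(ph,q.round(0).tolist(),np.degrees(np.arctan2(d[1],d[0])).round(1))
```

```text
t 14.4
qpos [ 0.362  0.448  1.973 -0.     0.72   1.041]
ee_pos [468.587 190.309 276.916]
orientation [ 1.689  0.808 -1.688]
ft_force [-0.095  0.615  6.531]
moment [-0.012 -0.205 -0.06 ]
width 35.746
F [ 4.1 -0.5  4.8] tip [-3.8  1.6 -3.5]
25 [[344.0, 228.0], [558.0, 413.0]] 40.9
30 [[337.0, 233.0], [561.0, 405.0]] 37.3
35 [[331.0, 240.0], [564.0, 395.0]] 33.8
40 [[326.0, 247.0], [565.0, 386.0]] 30.1
45 [[322.0, 254.0], [566.0, 376.0]] 26.4
50 [[318.0, 263.0], [565.0, 365.0]] 22.5
55 [[316.0, 271.0], [564.0, 354.0]] 18.5
60 [[314.0, 280.0], [561.0, 343.0]] 14.2
```

View pics/o_w.png

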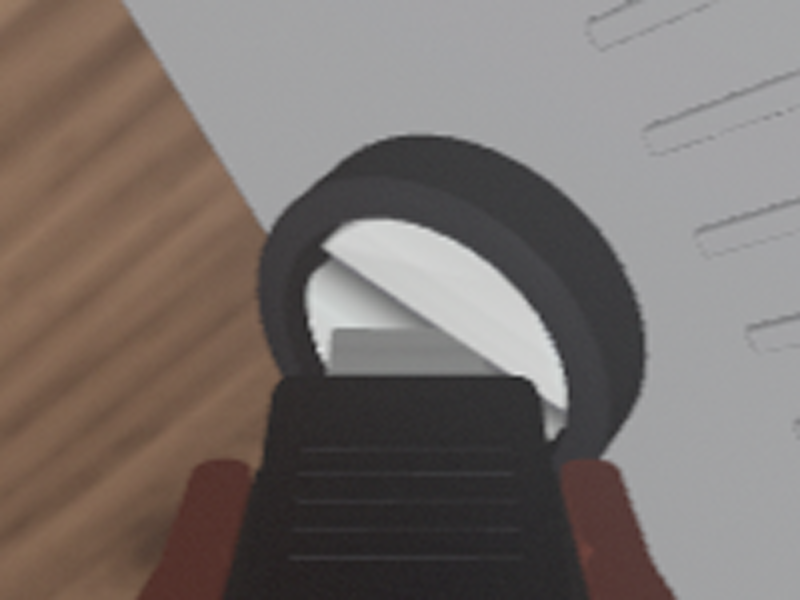

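Run:
```python
from traj import *
rows((60,3.5,4),[(67,4,4.2),(74,4,4.5),(81,4,4.5),(88,4,4.5),(94,4,4.5),(100,4,4.5),(106,4,4.5),(112,4,4.5)])
```

```text
[0.0013, -0.0014, -0.0002, 0.122] h 6.0 oop -5
[0.0025, -0.0026, -0.0002, 0.244] h 6.3 oop -9
[0.004, -0.0037, -0.0, 0.367] h 6.6 oop -14
[0.0057, -0.0046, 0.0, 0.489] h 6.9 oop -19
[0.0072, -0.0052, 0.0, 0.593] h 7.0 oop -23
[0.0088, -0.0056, -0.0, 0.698] h 7.0 oop -27
[0.0105, -0.0059, -0.0002, 0.803] h 7.0 oop -31
[0.0121, -0.0059, -0.0004, 0.908] h 6.8 oop -35
```

Emit:
apply_moves --commands '[[[0.0013,-0.0014,-0.0002,0.122],[0.0025,-0.0026,-0.0002,0.244],[0.004,-0.0037,0,0.367],[0.0057,-0.0046,0,0.489],[0.0072,-0.0052,0,0.593],[0.0072,-0.0052,0,0.593]]]'

```text
t: 15.2
ee_pos: [475.7, 185.0, 276.8]
orientation: [1.272, 1.167, -1.272]
ft_force: [0.9, -0.7, 5.7]
width: 36.0
```

Run:
```python
from traj import *
st(); im=shot("wrist","p_w.png",(220,160,420,310),4); 
f=np.array(readout.get_obs()["ft_force"]); print("F",face(f).round(1),"tip",face(tip(20)-[481.1,201.3,72]).round(1))
C=np.array([481.1,201.3,72.])+1.5*n
for ph in (35,50,60,70,80,90):
    f=np.radians(ph); s=np.cos(f)*yc-np.sin(f)*u; m=np.cross(n,s); m=m if m@u>0 else -m
    q=(proj(im,[C+5*m+20*s-3*n,C+5*m-20*s-3*n])-[220,160])*4; d=q[1]-q[0]
    print(ph,q.round(0).tolist(),np.degrees(np.arctan2(d[1],d[0])).round(1))
```

```text
t 15.2
qpos [ 0.348  0.453  1.963 -0.     0.725  0.433]
ee_pos [475.671 185.025 276.762]
orientation [ 1.272  1.167 -1.272]
ft_force [ 0.857 -0.659  5.681]
moment [-0.145 -0.154 -0.059]
width 35.984
F [ 3.2 -1.   3.5] tip [-5.5  0.2 -2.5]
35 [[409.0, 207.0], [527.0, 466.0]] 65.4
50 [[380.0, 218.0], [549.0, 442.0]] 53.0
60 [[364.0, 230.0], [559.0, 422.0]] 44.4
70 [[351.0, 246.0], [566.0, 399.0]] 35.4
80 [[340.0, 264.0], [570.0, 374.0]] 25.7
90 [[333.0, 284.0], [569.0, 348.0]] 15.2
```

View pics/p_w.png

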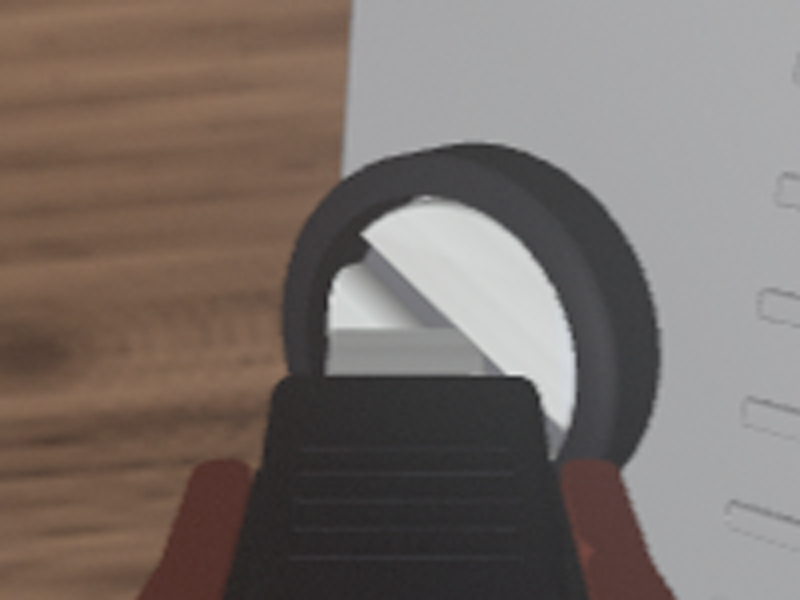

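Emit:
apply_moves --commands '[[[-0.0085,0.0013,0.0123,0],[-0.0142,0.0022,0.0205,0],[-0.0142,0.0022,0.07,0],[0.004,-0.055,0.07,0],[0.015,-0.115,0.07,0],[0.026,-0.175,0.07,0],[0.037,-0.235,0.07,0],[0.048,-0.295,0.07,0]]]'

```text
t: 16.25
ee_pos: [523.0, -111.5, 347.3]
orientation: [1.272, 1.167, -1.272]
ft_force: [0.9, 0.9, -0.3]
width: 35.7
```

Run:
```python
from traj import *
shot("side","q_s.png",(170,280,350,460),3.3); st()
ee,R=tool(); print(np.degrees(np.arctan2(R[1,1],R[0,1])), (np.array([557.6,-274.3,262])-ee).round(1))
```

```text
t 16.3
qpos [-0.241  0.372  1.869 -0.003  0.898 -0.151]
ee_pos [ 524.336 -116.975  347.704]
orientation [ 1.273  1.162 -1.273]
ft_force [ 1.813 -4.74  -0.379]
moment [-0.243 -0.193  0.025]
width 35.847
-5.065827304285702 [  33.3 -157.3  -85.7]
```

View pics/q_s.png

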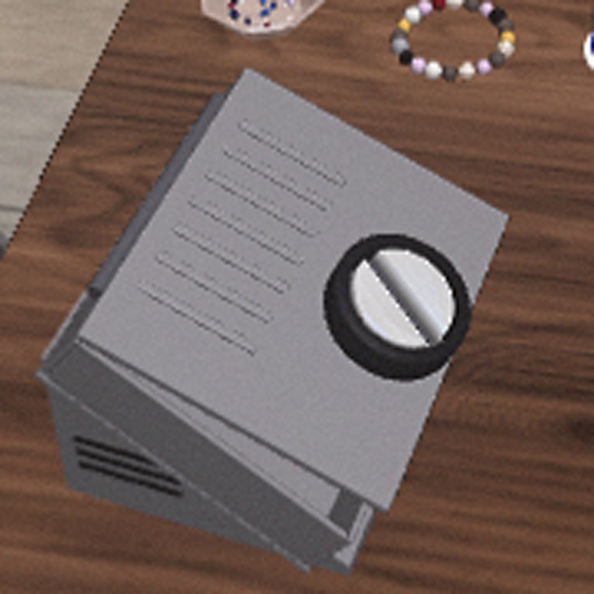

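Emit:
apply_moves --commands '[[[0.012,-0.055,-0.01,-0.008],[0.024,-0.11,-0.02,-0.008],[0.033,-0.155,-0.04,-0.008],[0.033,-0.155,-0.085,-0.008],[0.033,-0.155,-0.085,-0.008],[0.033,-0.155,-0.085,-0.008]]]'

```text
t: 17.05
ee_pos: [556.6, -264.2, 263.0]
orientation: [1.278, 1.163, -1.278]
ft_force: [-0.5, 0.1, -0.4]
width: 35.4
```

Run:
```python
from traj import *
st(); shot("wrist","r_w.png",(220,160,420,310),4)
ee,R=tool(); print(np.degrees(np.arctan2(R[1,1],R[0,1])), (np.array([557.6,-274.3,225.8])-ee).round(1))
```

```text
t 17.05
qpos [-0.462  0.594  1.73   0.     0.817 -0.369]
ee_pos [ 556.613 -264.176  262.96 ]
orientation [ 1.278  1.163 -1.278]
ft_force [-0.456  0.067 -0.403]
moment [-0.05  -0.029 -0.018]
width 35.429
-5.341517335465558 [  0.7 -10.  -37.8]
```

View pics/r_w.png

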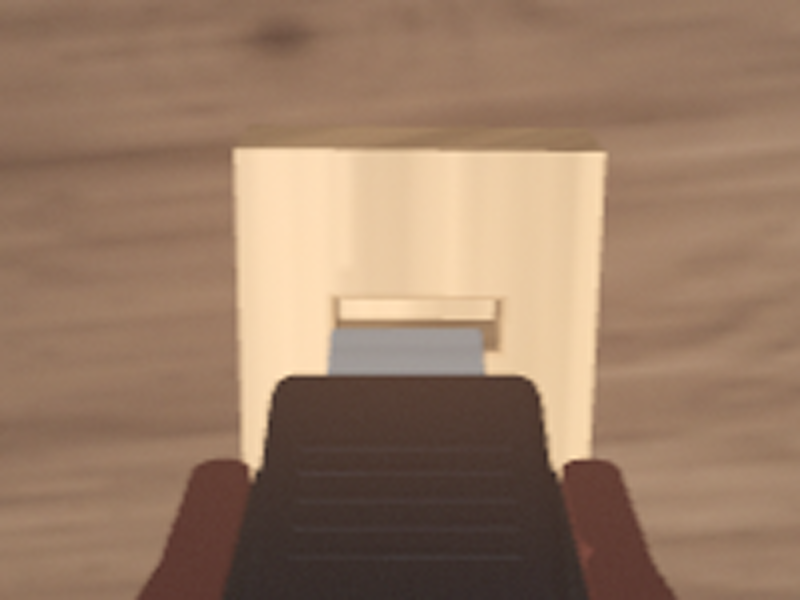

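Emit:
apply_moves --commands '[[[0.0012,-0.01,0,0],[0.0012,-0.01,-0.02,0],[0.0012,-0.01,-0.037,0],[0.0017,-0.005,-0.036,0],[0.0022,0.001,-0.035,0],[0.0027,0.007,-0.034,0],[0.0032,0.0125,-0.034,0],[0.0032,0.0125,-0.034,0]]]'

```text
t: 18.1
ee_pos: [559.5, -252.8, 228.0]
orientation: [1.276, 1.162, -1.278]
ft_force: [-2.6, -6.4, -2.0]
width: 36.2
```

Run:
```python
from traj import *
st(); shot("wrist","s_w.png",(220,160,420,310),4)
ee,R=tool(); im=viewer.get_image("wrist")
for al in(-5,0,5,10):
    a=np.radians(al); tp=tip(al); kz=-R@[np.cos(a),0,-np.sin(a)]; ky=np.cross(kz,R[:,1])
    print(al,((proj(im,[tp+1.75*ky,tp+16*kz+5.5*ky])-[220,160])*4).round(0).tolist())
```

```text
t 18.1
qpos [-0.443  0.645  1.743 -0.003  0.753 -0.348]
ee_pos [ 559.48  -252.838  228.029]
orientation [ 1.276  1.162 -1.278]
ft_force [-2.627 -6.406 -1.996]
moment [-1.292  0.347  0.004]
width 36.212
-5 [[414.0, 453.0], [415.0, 464.0]]
0 [[414.0, 426.0], [415.0, 445.0]]
5 [[414.0, 400.0], [415.0, 427.0]]
10 [[414.0, 375.0], [415.0, 410.0]]
```

View pics/s_w.png

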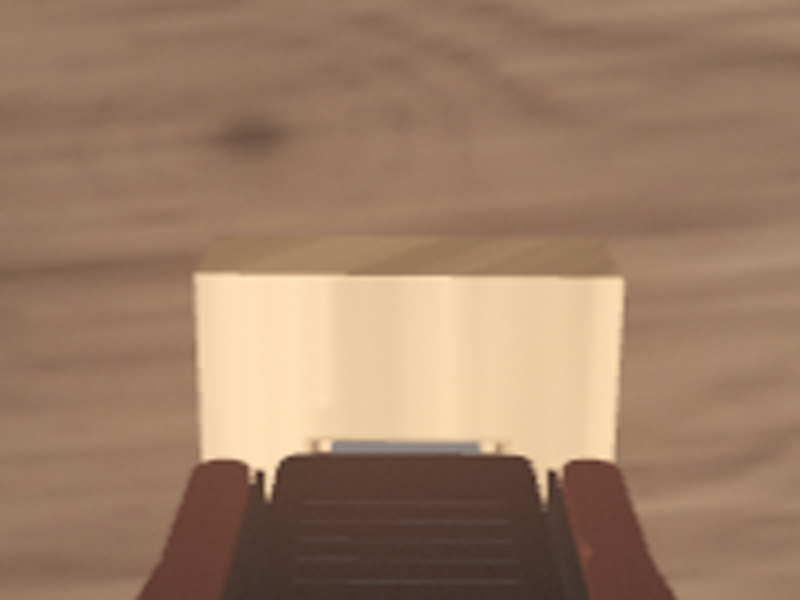

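Emit:
apply_moves --commands '[[[-0.0005,-0.003,0.02,0],[-0.001,-0.003,0.08,0],[-0.01,0.04,0.125,0],[-0.022,0.1,0.125,0],[-0.034,0.16,0.125,-0.12],[-0.046,0.22,0.125,-0.24],[-0.058,0.28,0.125,-0.36],[-0.07,0.34,0.125,-0.48]]]'

```text
t: 19.2
ee_pos: [489.0, 89.7, 354.3]
orientation: [1.623, 0.877, -1.619]
ft_force: [0.3, 0.9, -1.0]
width: 35.7
```

Run:
```python
from traj import *
im=viewer.get_image("wrist");im=viewer.get_image("wrist");st()
ee,R=tool(); print(np.degrees(np.arctan2(R[1,1],R[0,1])), (np.array([471,202,345])-ee).round(1))
```

```text
t 19.3
qpos [1.630e-01 3.080e-01 1.949e+00 1.000e-03 8.830e-01 7.330e-01]
ee_pos [488.296  92.288 354.091]
orientation [ 1.618  0.883 -1.616]
ft_force [ 0.003 -0.65   0.331]
moment [-0.105 -0.016  0.005]
width 35.656
-32.76363309487947 [-17.3 109.7  -9.1]
```

Emit:
apply_moves --commands '[[[-0.008,0.055,0,0],[-0.0173,0.1097,0,0],[-0.0173,0.1097,0,0],[-0.0173,0.1097,0,0]]]'

```text
t: 19.8
ee_pos: [472.3, 197.1, 353.4]
orientation: [1.618, 0.881, -1.617]
ft_force: [0.4, 1.1, -0.3]
width: 35.9
```

Run:
```python
from traj import *
st(); shot("wrist","t_w.png"); shot("side","t_s.png",(170,260,350,460),3)
```

```text
t 19.8
qpos [ 0.372  0.329  1.918 -0.     0.893  0.945]
ee_pos [472.31  197.055 353.409]
orientation [ 1.618  0.881 -1.617]
ft_force [ 0.418  1.131 -0.341]
moment [-0.025 -0.028 -0.026]
width 35.899
```

View pics/t_w.png

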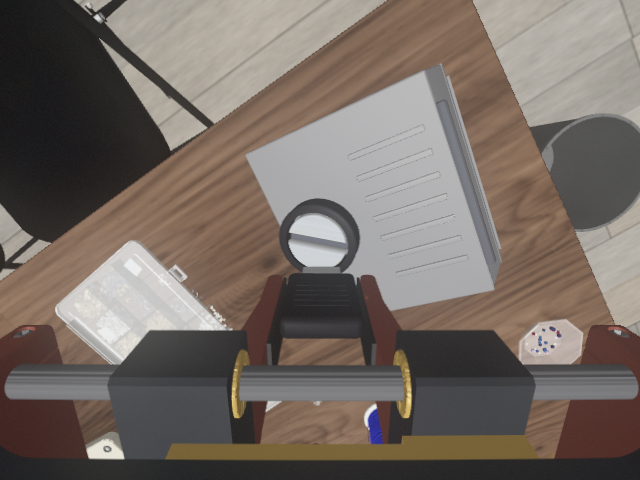

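View pics/t_s.png

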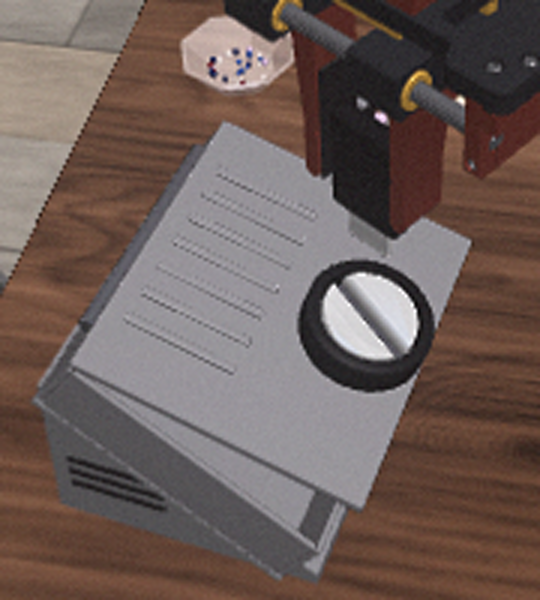

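Run:
```python
from traj import *
from tri import tri
w=viewer.get_image("wrist"); s=viewer.get_image("side")
M,r=tri([(w,(318.3,240.7)),(s,(293.1,365.6))]); print("mouth",M.round(1),r)
a2=np.radians(15); u2=np.cos(a2)*xc+np.sin(a2)*zz; n2=-np.sin(a2)*xc+np.cos(a2)*zz
c,d=ray(w,[(289,234),(348,248)])
Q=[c+dd*((M-c)@n2)/(dd@n2) for dd in d]; v=Q[1]-Q[0]; print(np.linalg.norm(v),"phi",np.degrees(np.arctan2(-(v@u2)*-1,-(v@yc))), v@u2,v@yc)
# compare predicted for mouth
print("pred", np.array([518.5,194.8,0])-48.0*xc+105*zz)
print("tip(-3)",tip(-3).round(1), proj(w,[tip(-3)]))
```

```text
mouth [472.9 200.6  97.8] [0.3, 0.3]
44.15381993111256 phi 56.69668975332058 36.902687126505214 -24.243586726232955
pred [471.0586475  202.10192254 105.        ]
tip(-3) [472.  193.4 140.1] [[322.73834538 273.04357437]]
```

Emit:
apply_moves --commands '[[[0.0013,0.007,-0.01,-0.178],[0.0013,0.007,-0.033,-0.178],[0.0013,0.007,-0.033,-0.178],[0.0013,0.007,-0.033,-0.178]]]'

```text
t: 20.5
ee_pos: [474.0, 203.9, 320.3]
orientation: [1.739, 0.753, -1.738]
ft_force: [0.4, 0.0, -0.5]
width: 35.7
```

Run:
```python
from traj import *
st(); shot("wrist","u_w.png",(220,160,420,310),4); shot("side","u_s.png",(220,270,350,400),5)
```

```text
t 20.5
qpos [ 0.383  0.386  1.93  -0.     0.825  1.136]
ee_pos [473.953 203.926 320.329]
orientation [ 1.739  0.753 -1.738]
ft_force [ 0.408  0.039 -0.486]
moment [-0.036 -0.054 -0.037]
width 35.671
```

View pics/u_w.png

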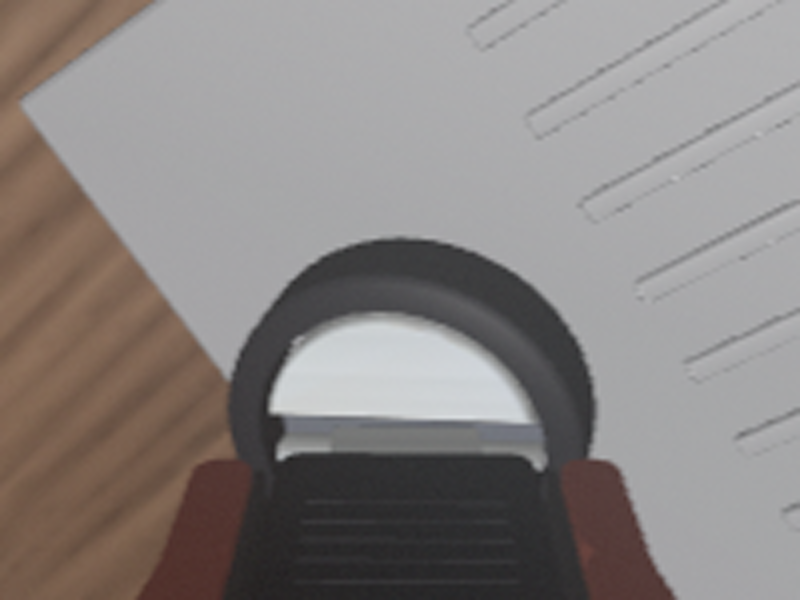

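View pics/u_s.png

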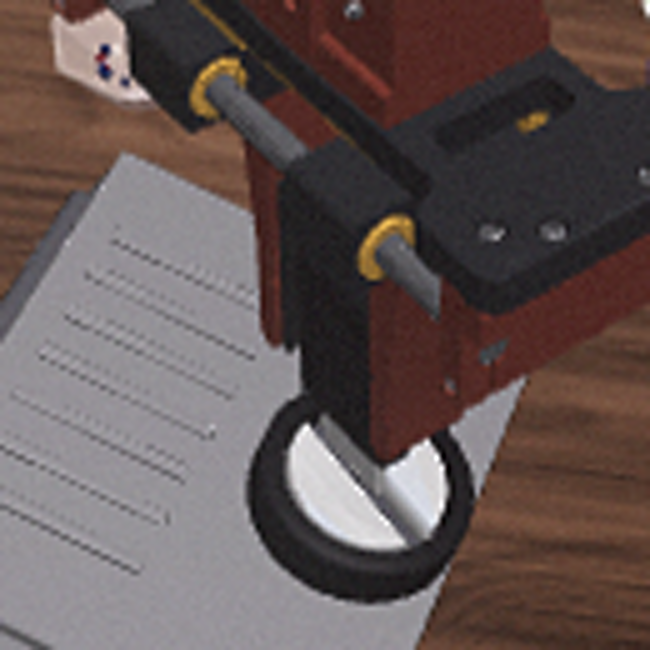

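Emit:
apply_moves --commands '[[[0,0,-0.004,0],[0,0,-0.008,0],[0,0,-0.008,0]]]'

```text
t: 20.98
ee_pos: [473.4, 204.3, 311.5]
orientation: [1.737, 0.754, -1.739]
ft_force: [-0.8, -0.1, -1.0]
width: 35.5
```

Run:
```python
from traj import *
st(); shot("wrist","v_w.png",(220,160,420,310),4); shot("side","v_s.png",(220,270,350,400),5)
```

```text
t 20.975
qpos [0.384 0.4   1.936 0.    0.806 1.136]
ee_pos [473.405 204.299 311.527]
orientation [ 1.737  0.754 -1.739]
ft_force [-0.814 -0.075 -0.984]
moment [-0.14   0.124 -0.016]
width 35.511
```

View pics/v_w.png

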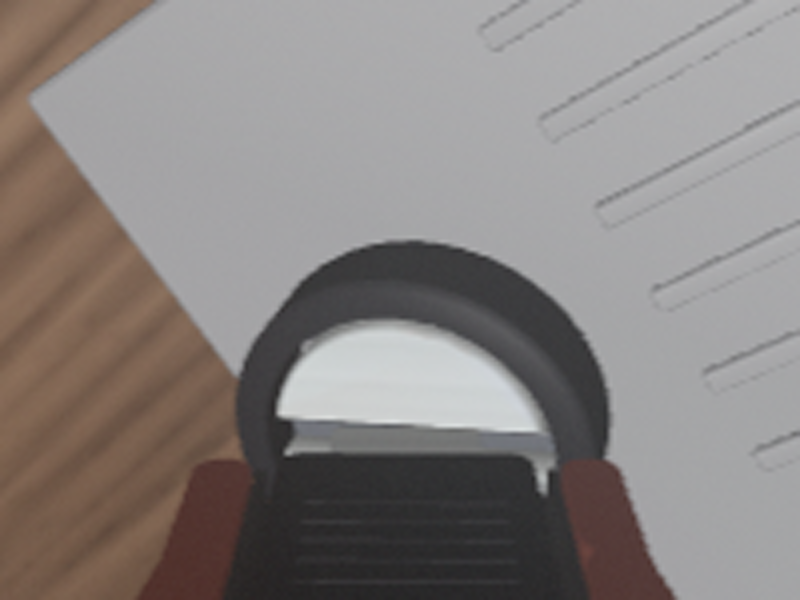

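View pics/v_s.png

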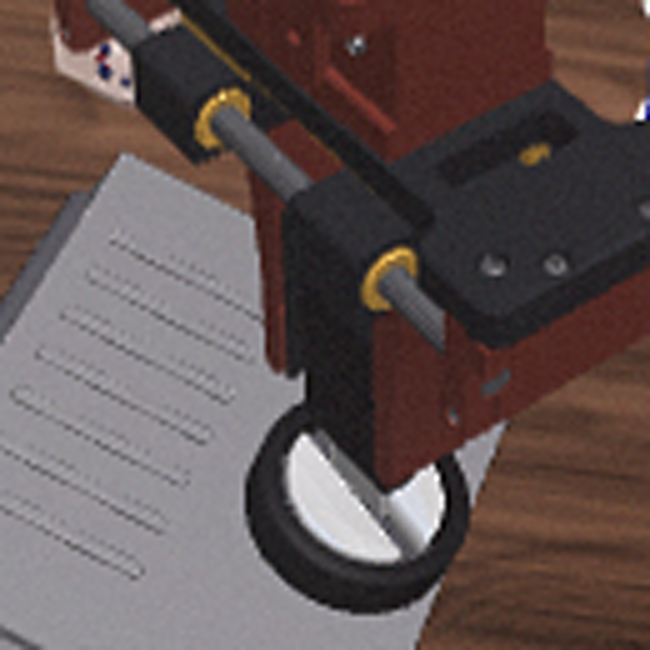

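Emit:
apply_moves --commands '[[[0.0005,0,-0.004,0],[0.0003,0,-0.005,0.12],[0,0,-0.005,0.24],[-0.0005,0,-0.005,0.37],[-0.0009,0,-0.005,0.49],[-0.0014,0,-0.005,0.62],[-0.0014,0,-0.005,0.62]]]'

```text
t: 21.95
ee_pos: [472.5, 203.9, 306.8]
orientation: [1.305, 1.143, -1.305]
ft_force: [0.9, -4.5, -0.3]
width: 35.8
```

Run:
```python
from traj import *
st(); shot("wrist","w_w.png",(220,160,420,310),4); shot("side","w_s.png",(220,270,350,400),5)
```

```text
t 21.95
qpos [ 0.385  0.407  1.94  -0.002  0.794  0.517]
ee_pos [472.482 203.939 306.77 ]
orientation [ 1.305  1.143 -1.305]
ft_force [ 0.907 -4.461 -0.296]
moment [-1.063 -0.312 -0.052]
width 35.82
```

View pics/w_w.png

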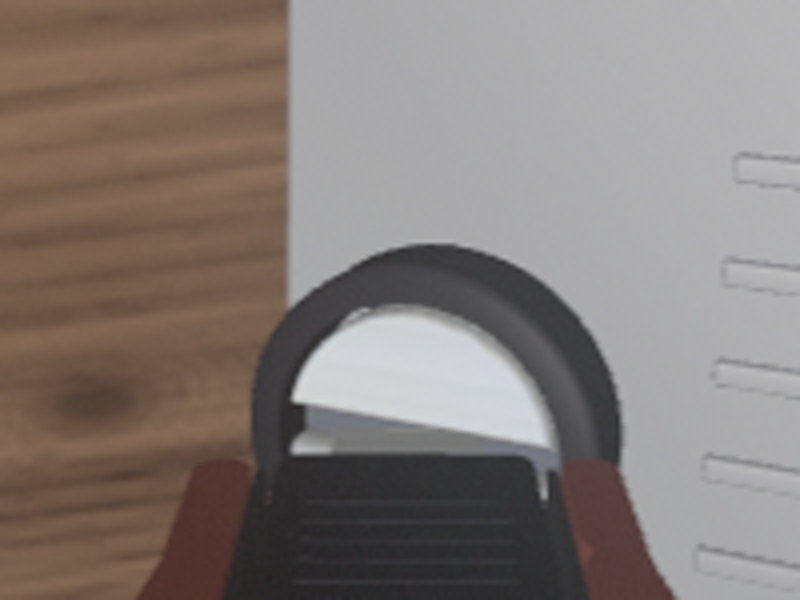

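View pics/w_s.png

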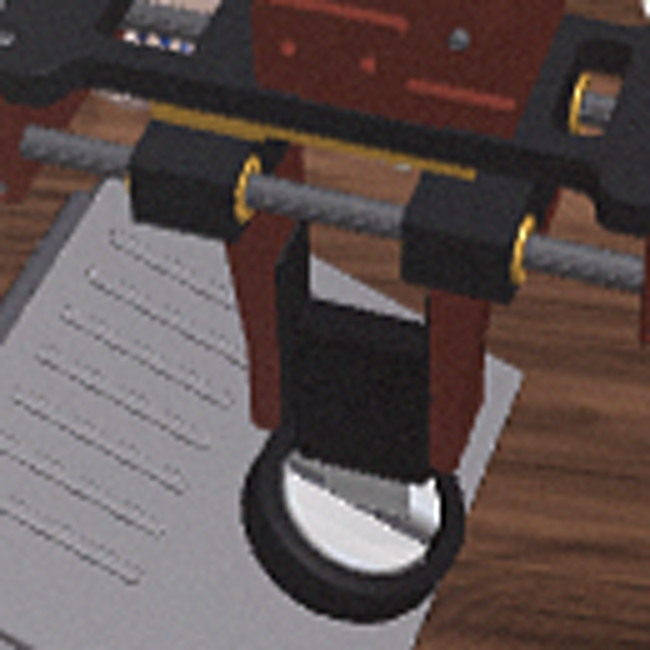

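Emit:
apply_moves --commands '[[[-0.0003,-0.0012,-0.002,0],[-0.0005,-0.0012,-0.004,0],[-0.0007,-0.0012,-0.005,0.1],[-0.0009,-0.0012,-0.005,0.2],[-0.0009,-0.0012,-0.005,0.2]]]'

```text
t: 22.68
ee_pos: [471.4, 202.6, 301.7]
orientation: [1.157, 1.24, -1.159]
ft_force: [2.7, -7.7, 0.5]
width: 35.7
```

Run:
```python
from traj import *
st(); shot("wrist","x_w.png",(220,160,420,310),4); shot("side","x_s.png",(220,270,350,400),5)
```

```text
t 22.675
qpos [ 0.383  0.414  1.946 -0.002  0.782  0.315]
ee_pos [471.415 202.596 301.682]
orientation [ 1.157  1.24  -1.159]
ft_force [ 2.694 -7.745  0.495]
moment [-1.542 -0.496 -0.075]
width 35.695
```

View pics/x_w.png

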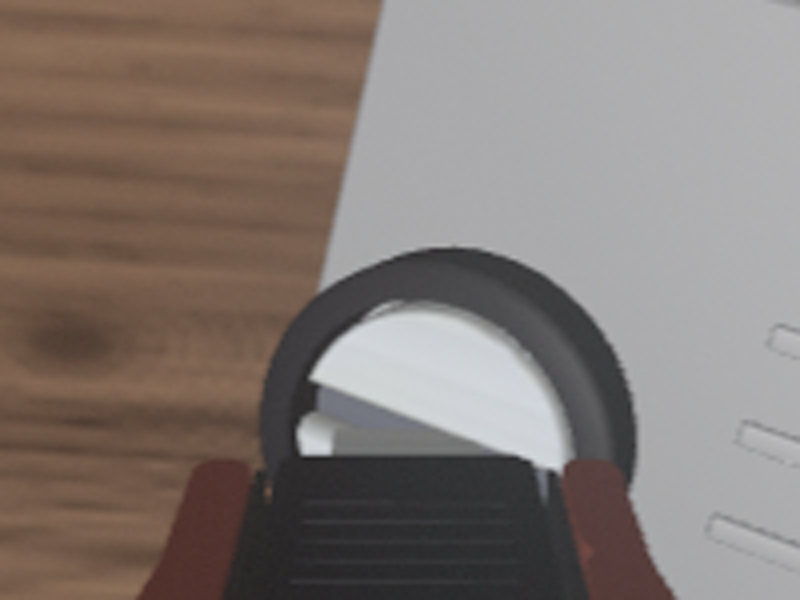

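View pics/x_s.png

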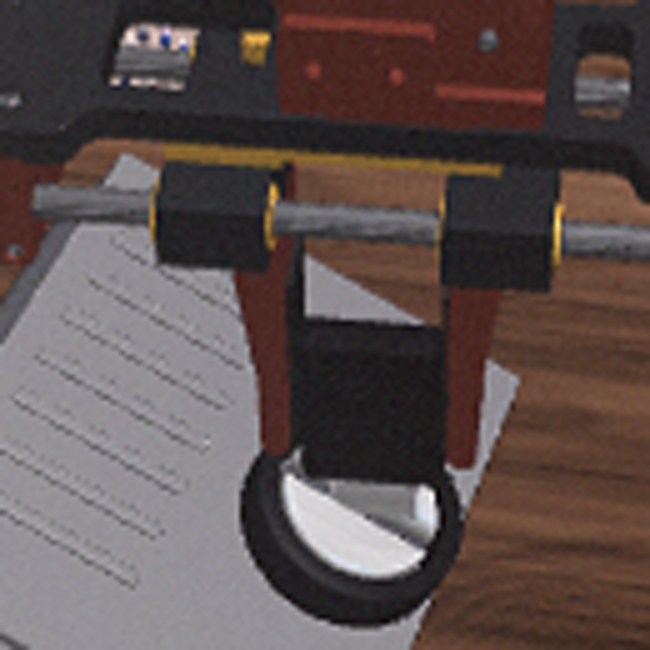

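Emit:
apply_moves --commands '[[[-0.0002,-0.0015,-0.001,-0.02],[-0.0003,-0.002,-0.003,-0.02],[-0.0003,-0.002,-0.005,-0.02],[-0.0003,-0.002,-0.006,-0.02],[-0.0003,-0.002,-0.006,0.0]]]'

```text
t: 23.4
ee_pos: [470.9, 201.3, 295.7]
orientation: [1.158, 1.241, -1.158]
ft_force: [0.2, 1.0, -0.2]
width: 35.9
```

Run:
```python
from traj import *
st(); shot("wrist","y_w.png",(220,160,420,310),4); shot("side","y_s.png",(220,270,350,400),5)
```

```text
t 23.4
qpos [0.381 0.423 1.951 0.    0.768 0.311]
ee_pos [470.909 201.285 295.72 ]
orientation [ 1.158  1.241 -1.158]
ft_force [ 0.153  0.964 -0.187]
moment [-0.102 -0.08  -0.016]
width 35.923
```

View pics/y_w.png

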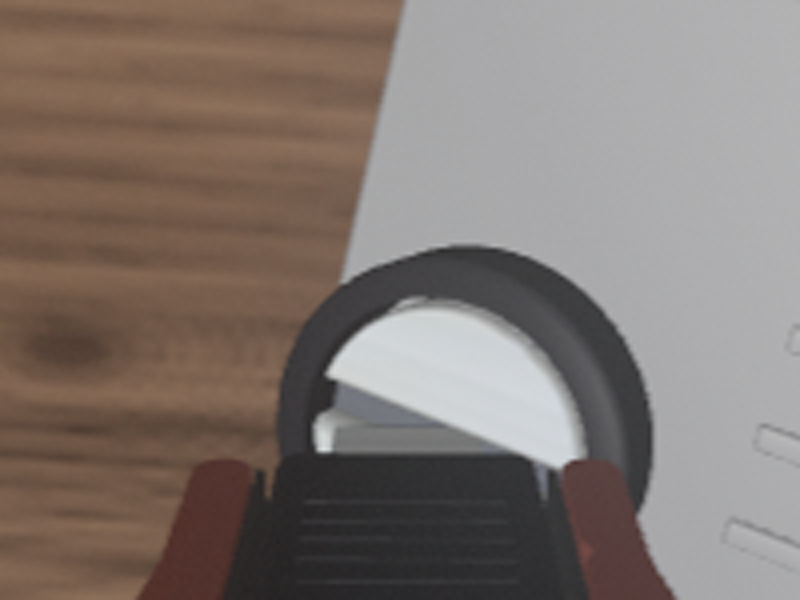

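View pics/y_s.png

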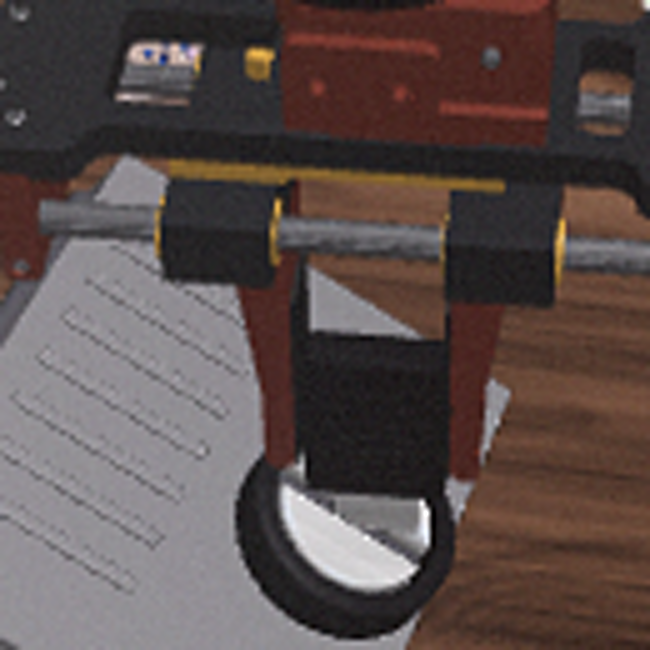

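Emit:
apply_moves --commands '[[[0.003,-0.0005,-0.001,0],[0.006,-0.0009,-0.001,0],[0.006,-0.0009,-0.003,0],[0.006,-0.0009,-0.004,0.03],[0.006,-0.0009,-0.004,0.03],[0.006,-0.0009,-0.004,0.03]]]'

```text
t: 24.25
ee_pos: [477.0, 200.2, 291.9]
orientation: [1.137, 1.254, -1.137]
ft_force: [0.1, -0.5, -0.1]
width: 35.8
```

Run:
```python
from traj import *
st(); shot("wrist","z_w.png",(220,160,420,310),4); shot("side","z_s.png",(220,270,350,400),5)
print([(np.round(x["position"],1),round(x["conf"],2)) for x in models.place_of("side","slot")[:2]],[(np.round(x["position"],1),round(x["conf"],2)) for x in models.place_of("side","key")[:2]]); print(tip(-3).round(1))
```

```text
t 24.25
qpos [ 0.374  0.435  1.942 -0.     0.765  0.277]
ee_pos [476.993 200.245 291.874]
orientation [ 1.137  1.254 -1.137]
ft_force [ 0.074 -0.527 -0.055]
moment [-0.203 -0.123 -0.033]
width 35.765
[(array([476.2, 201.9,  80. ]), 0.94)] [(array([472.9, 200.1,  77.6]), 0.72)]
[478.2 197.7  79. ]
```

View pics/z_w.png

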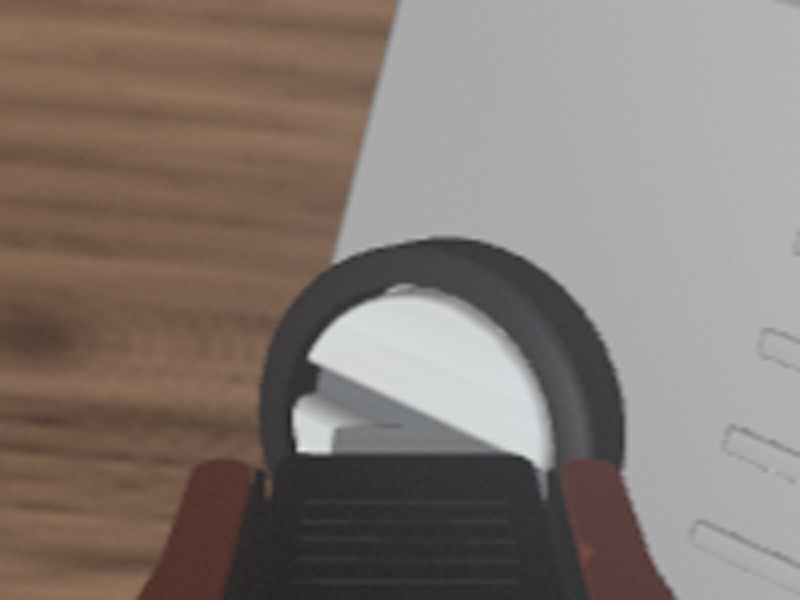

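View pics/z_s.png

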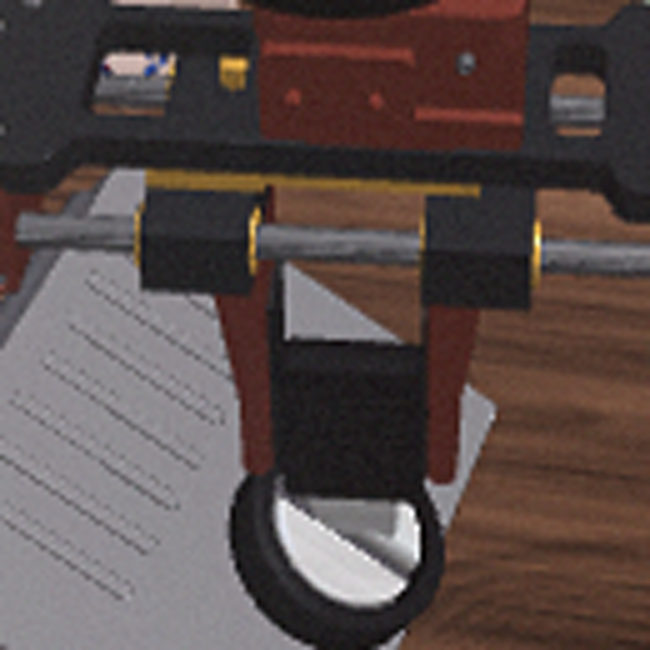

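Emit:
apply_moves --commands '[[[0.0005,0,0.002,0],[0,0.0001,0.004,0],[-0.0005,0.0002,0.006,0],[-0.001,0.0003,0.008,0],[-0.0015,0.0004,0.01,0],[-0.002,0.0005,0.012,0],[-0.002,0.0005,0.012,0]]]'

```text
t: 25.32
ee_pos: [474.9, 200.7, 304.0]
orientation: [1.137, 1.254, -1.137]
ft_force: [-1.5, -1.6, -1.3]
width: 36.0
```

Run:
```python
from traj import *
st(); shot("wrist","aa_w.png",(220,160,420,310),4); shot("side","aa_s.png",(220,270,350,400),5)
print([(np.round(x["position"],1),round(x["conf"],2)) for x in models.place_of("side","slot")[:2]],[(np.round(x["position"],1),round(x["conf"],2)) for x in models.place_of("side","key")[:2]]); print(tip(-3).round(1))
```

```text
t 25.325
qpos [ 0.377  0.413  1.94  -0.     0.789  0.279]
ee_pos [474.918 200.731 304.009]
orientation [ 1.137  1.254 -1.137]
ft_force [-1.516 -1.604 -1.265]
moment [-0.352  0.114 -0.012]
width 36.001
[(array([475.3, 199.6,  91.5]), 0.79)] [(array([471.9, 203.6,  92.4]), 0.59)]
[476.2 198.2  90.9]
```

View pics/aa_w.png

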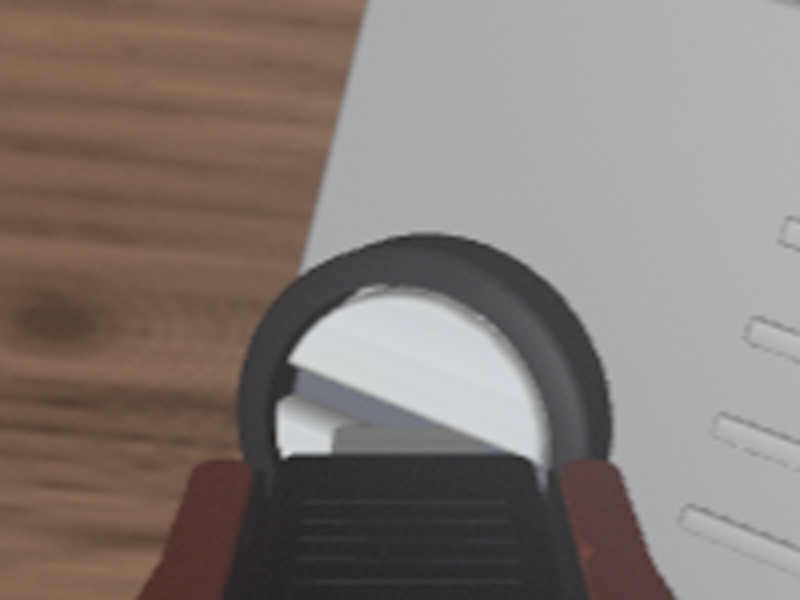

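View pics/aa_s.png

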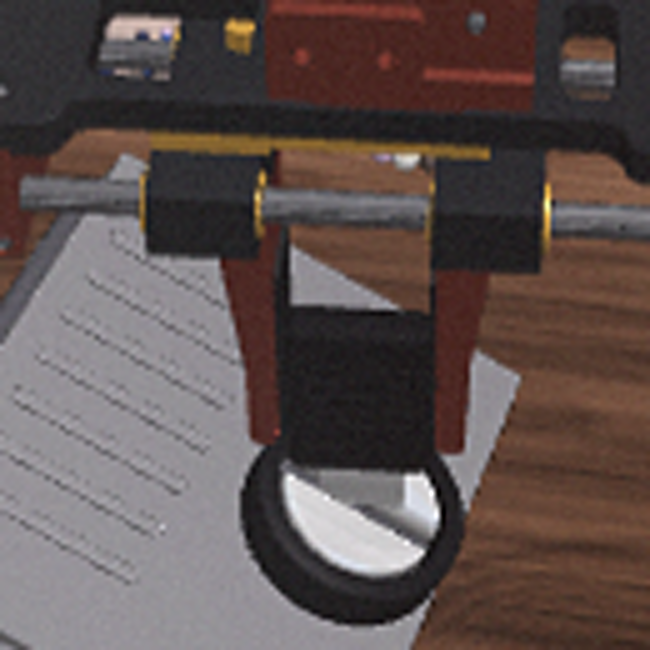

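Emit:
apply_moves --commands '[[[0,-0.0003,0,-0.08],[0,-0.0005,-0.001,-0.16],[0,-0.0005,-0.003,-0.16],[0,-0.0005,-0.004,-0.16],[0,-0.0005,-0.004,-0.16]]]'

```text
t: 26.15
ee_pos: [475.1, 200.3, 299.8]
orientation: [1.254, 1.18, -1.254]
ft_force: [-0.6, -0.5, -0.3]
width: 35.8
```

Run:
```python
from traj import *
st(); shot("wrist","ab_w.png",(220,160,420,310),4); shot("side","ab_s.png",(220,270,350,400),5)
print(tip(-3).round(1))
```

```text
t 26.15
qpos [0.376 0.42  1.942 0.    0.78  0.437]
ee_pos [475.056 200.313 299.824]
orientation [ 1.254  1.18  -1.254]
ft_force [-0.552 -0.533 -0.266]
moment [-0.005 -0.054  0.013]
width 35.815
[475.8 197.6  86.9]
```

View pics/ab_w.png

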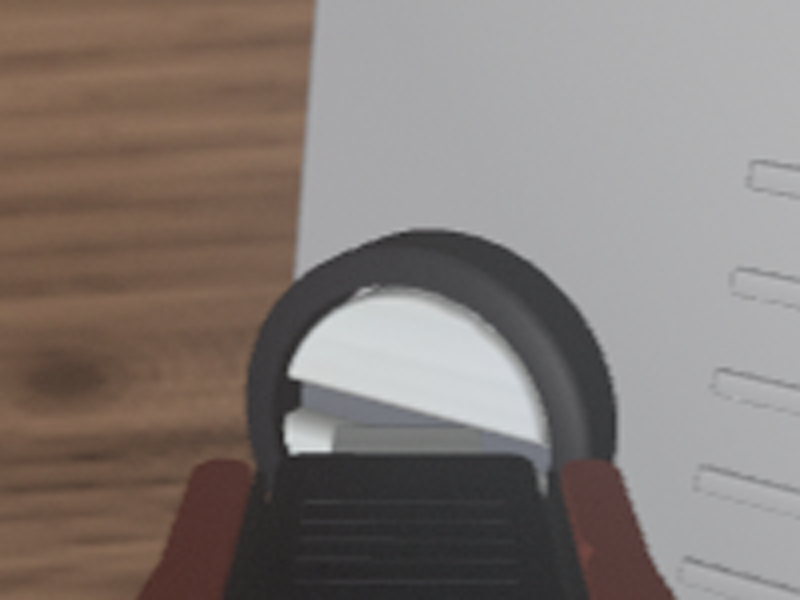

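View pics/ab_s.png

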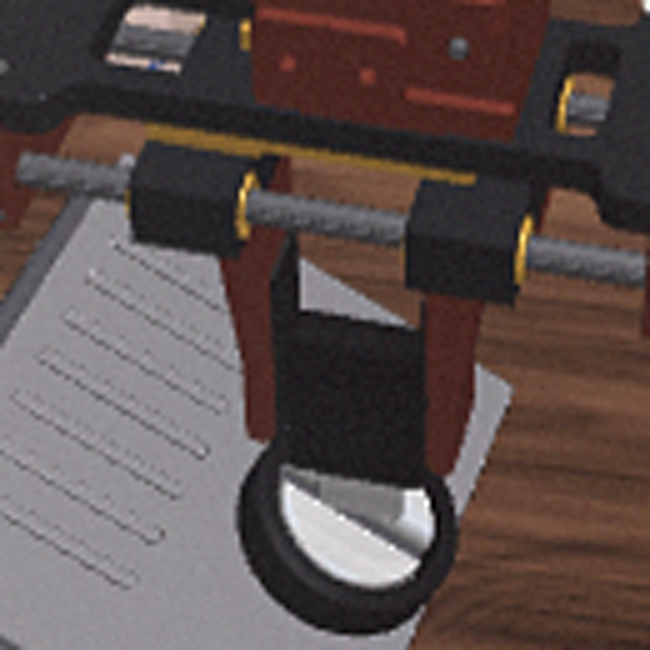

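```bash
cat > fit2.py <<'E'
from traj import *
from scipy.optimize import least_squares
def frame(sl):
    a=np.radians(sl); return np.cos(a)*xc+np.sin(a)*zz, -np.sin(a)*xc+np.cos(a)*zz
def model(im,C,sl,phi,crop=(220,160),sc=4):
    uu,nn=frame(sl); q=lambda P:(proj(im,P)-crop)*sc
    t=np.linspace(0,2*np.pi,361); circ=lambda r,h=0:np.array([C+r*(np.cos(x)*uu+np.sin(x)*yc)+h*nn for x in t])
    f=np.radians(phi); s=np.cos(f)*yc-np.sin(f)*uu; m=np.cross(nn,s); 
    if (m@yc)<0: m=-m
    e=q([C+5*m-20.9*s,C+5*m+20.9*s])
    e=e[np.argsort(e[:,0])]
    return e,q(circ(22.5)),q(circ(28.5))
E
python3 - <<'E'
from fit2 import *
im=viewer.get_image("wrist"); sd=viewer.get_image("side")
def res(p):
    C=p[:3]; e,i,o=model(im,C,p[3],p[4])
    e2,i2,o2=model(sd,C,p[3],p[4],(220,270),5)
    return np.r_[e[0]-[288,378],e[1]-[548,445],i[:,1].min()-288,i[:,0].max()-553,o[:,0].min()-247,
      (i2[:,0].min()-281),(o2[:,0].min()-238)*.5, (i2[:,1].max()-588),(i2[:,0].max()-440),0.5*(p[4]-90)]
r=least_squares(res,[478,199,88,22,90]); print(r.x.round(1)); print(r.fun.round(0))
C=r.x[:3];uu,nn=frame(r.x[3]); F=C-7*nn
for al in(-5,-3,-1):
    v=tip(al)-F; print(al,"tip in slot frame u,y,n",(v@uu).round(1),(v@yc).round(1),(v@nn).round(1))
E
```

```text
[475.3 199.7  85.6  22.5  88.5]
[ 2. -3. -3. -3.  6. -1. -2. -7.  7. -3. -3. -1.]
-5 tip in slot frame u,y,n 1.5 -3.7 8.0
-3 tip in slot frame u,y,n 1.3 -1.9 8.0
-1 tip in slot frame u,y,n 1.1 -0.2 8.0
```

Emit:
apply_moves --commands '[[[0,0.001,0,0],[0,0.0018,-0.001,0],[0,0.0018,-0.003,0],[0,0.0018,-0.004,0]]]'

```text
t: 26.85
ee_pos: [475.0, 202.1, 295.7]
orientation: [1.255, 1.179, -1.255]
ft_force: [0.2, -0.5, 0.6]
width: 35.6
```

Run:
```python
from traj import *
st(); shot("wrist","ac_w.png",(220,160,420,310),4); shot("side","ac_s.png",(220,270,350,400),5)
```

```text
t 26.85
qpos [ 0.379  0.427  1.942 -0.     0.772  0.441]
ee_pos [475.029 202.052 295.747]
orientation [ 1.255  1.179 -1.255]
ft_force [ 0.179 -0.47   0.586]
moment [-0.22  -0.194  0.015]
width 35.593
```

View pics/ac_w.png

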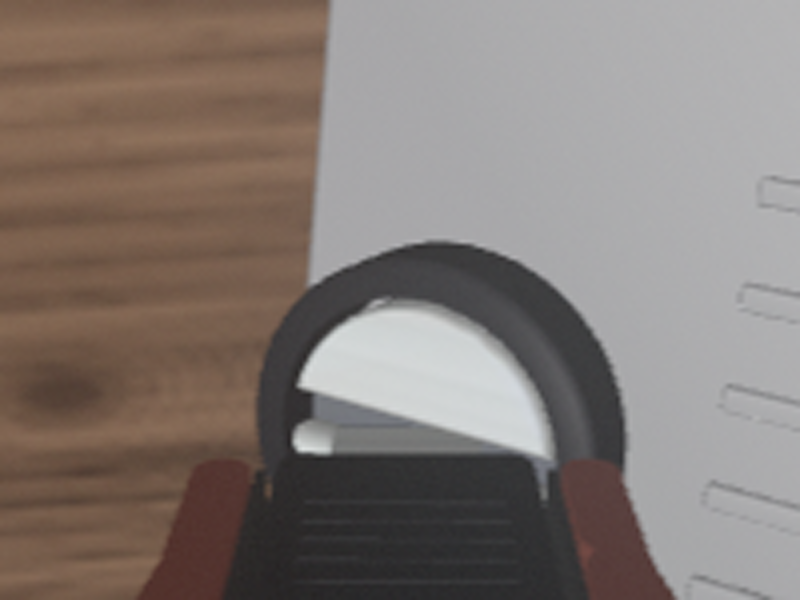

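View pics/ac_s.png

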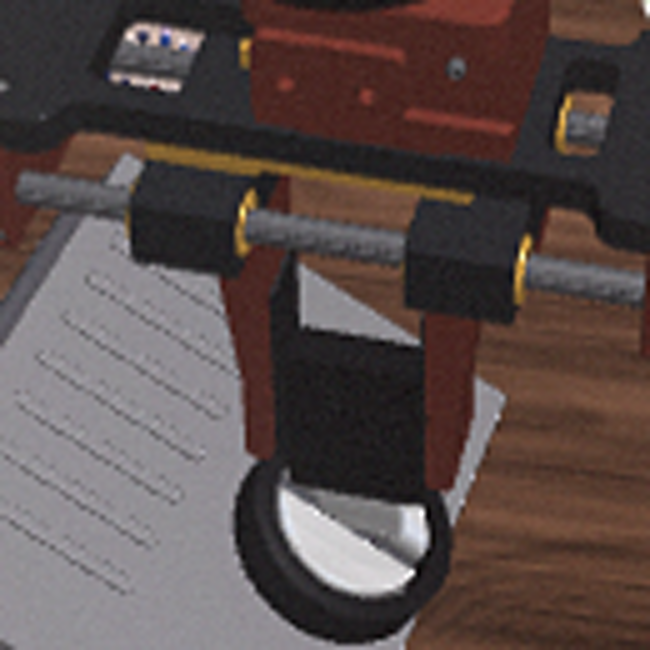

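Emit:
apply_moves --commands '[[[0,0,0.002,0],[0,0,0.004,0],[0,0,0.006,0],[0,0,0.0075,0],[0,0,0.009,0],[0,0,0.0105,0],[0,0,0.0105,0],[0,0,0.0105,0]]]'

```text
t: 27.95
ee_pos: [475.0, 202.1, 306.4]
orientation: [1.255, 1.179, -1.255]
ft_force: [-0.4, -0.6, 0.1]
width: 36.0
```

Run:
```python
from traj import *
st(); shot("wrist","ad_w.png",(220,160,420,310),4); shot("side","ad_s.png",(220,270,350,400),5)
```

```text
t 27.95
qpos [ 0.379  0.409  1.937 -0.     0.795  0.441]
ee_pos [475.04  202.056 306.417]
orientation [ 1.255  1.179 -1.255]
ft_force [-0.393 -0.614  0.111]
moment [-0.158 -0.089 -0.009]
width 36.04
```

View pics/ad_w.png

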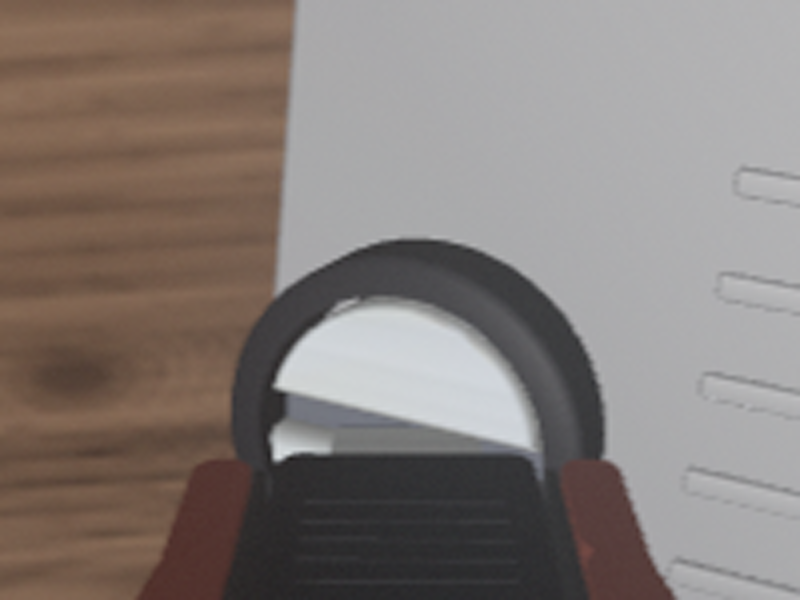

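View pics/ad_s.png

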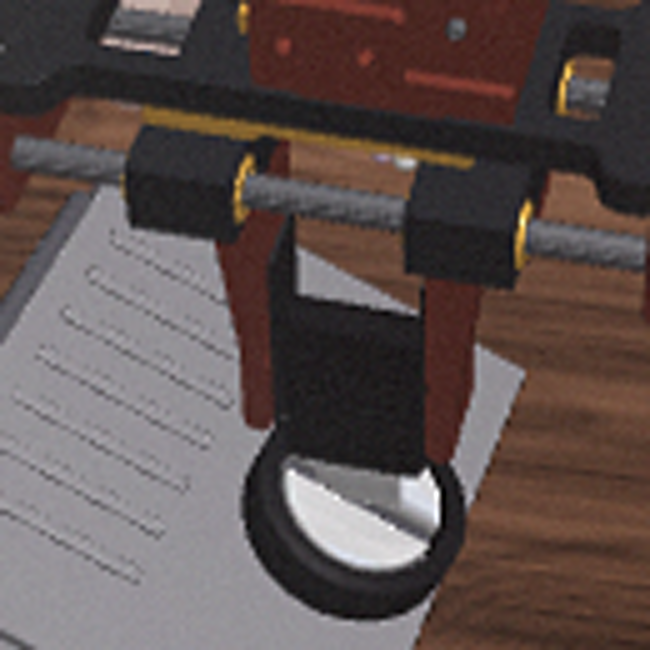

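```bash
cat > fz.py <<'E'
from fit2 import *
def run(E0,E1,irow,icol,ocol,s_il,s_ol,s_ib,s_ir,phi0=90):
    im=viewer.get_image("wrist"); sd=viewer.get_image("side")
    def res(p):
        C=p[:3]; e,i,o=model(im,C,p[3],p[4]); e2,i2,o2=model(sd,C,p[3],p[4],(220,270),5)
        return np.r_[e[0]-E0,e[1]-E1,i[:,1].min()-irow,i[:,0].max()-icol,o[:,0].min()-ocol,
          (i2[:,0].min()-s_il),(o2[:,0].min()-s_ol)*.5,(i2[:,1].max()-s_ib),(i2[:,0].max()-s_ir),0.1*(p[4]-phi0)]
    r=least_squares(res,[475,200,90,20,85]); print(r.x.round(1),r.fun.round(0))
    C=r.x[:3];uu,nn=frame(r.x[3]); F=C-7*nn
    for al in(-3,-1):
        v=tip(al)-F; print(al,"tip u,y,n",(v@uu).round(1),(v@yc).round(1),(v@nn).round(1))
E
python3 - <<'E'
from fz import *
run([275,386],[540,452],298,543,232,283,242,574,444)
E
```

```text
[473.7 200.2  92.   19.4  87.8] [ 3. -3. -4. -3.  4.  0. -1. -5.  7. -4.  0. -0.]
-3 tip u,y,n 2.6 -0.5 7.6
-1 tip u,y,n 2.5 1.3 7.6
```

Emit:
apply_moves --commands '[[[0,0,0,-0.06],[0,-0.0003,0,-0.12],[0,-0.0003,-0.001,-0.12],[0,-0.0003,-0.002,-0.12],[0,-0.0003,-0.002,-0.12]]]'

```text
t: 28.78
ee_pos: [475.0, 201.8, 304.3]
orientation: [1.342, 1.118, -1.342]
ft_force: [0.9, -0.5, -0.4]
width: 36.1
```

Run:
```python
from traj import *
st(); shot("wrist","ae_w.png",(220,160,420,310),4); shot("side","ae_s.png",(220,270,350,400),5)
```

```text
t 28.775
qpos [0.379 0.413 1.938 0.    0.79  0.56 ]
ee_pos [474.992 201.767 304.263]
orientation [ 1.342  1.118 -1.342]
ft_force [ 0.884 -0.521 -0.417]
moment [ 0.015 -0.096  0.014]
width 36.066
```

View pics/ae_w.png

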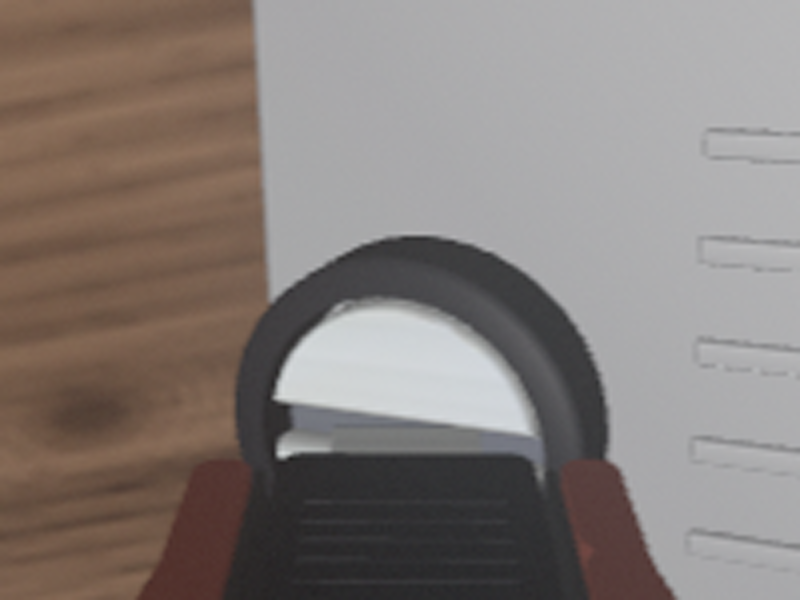

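View pics/ae_s.png

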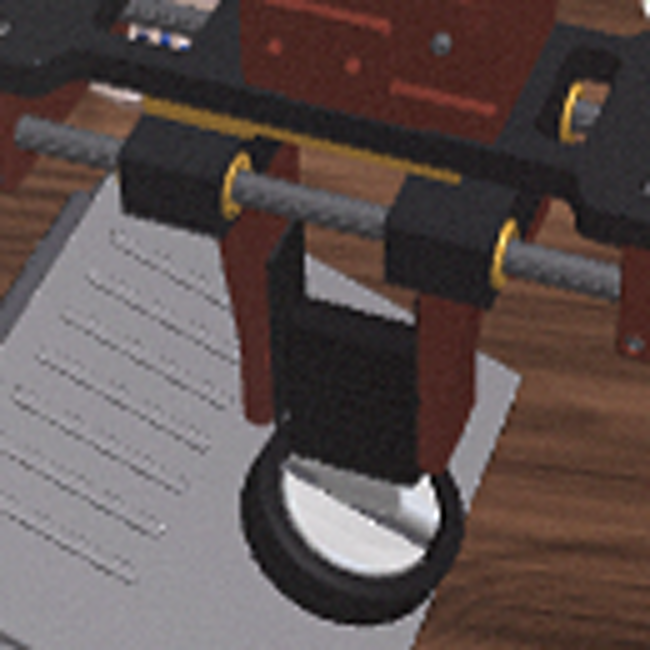

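```bash
python3 - <<'E'
from traj import *
ee,R=tool(); im=viewer.get_image("wrist")
for dw in(-3,-2,-1,0,1):
  for al in(-4,-2,0,2,4):
    a=np.radians(al); tp=tip(al)+dw*R[:,2]; kz=-R@[np.cos(a),0,-np.sin(a)]; ky=np.cross(kz,R[:,1])
    if (ky@R[:,2])>0: ky=-ky
    q=((proj(im,[tp+1.75*ky,tp-1.75*ky,tp+16*kz+5.5*ky,tp+16*kz+1.75*ky])-[220,160])*4).round(0)
    print(dw,al,q[:,1])
E
python3 - <<'E'
import cv2
a=cv2.imread("pics/ae_w.png")[370:480,240:580]; cv2.imwrite("pics/ae_z.png",cv2.resize(a,None,fx=2.3,fy=2.3,interpolation=cv2.INTER_CUBIC))
E
```

```text
-3 -4 [429. 451. 440. 465.]
-3 -2 [418. 440. 432. 457.]
-3 0 [407. 429. 425. 450.]
-3 2 [397. 418. 417. 442.]
-3 4 [386. 407. 410. 434.]
-2 -4 [435. 457. 446. 472.]
-2 -2 [424. 446. 439. 464.]
-2 0 [413. 435. 431. 456.]
-2 2 [403. 424. 424. 449.]
-2 4 [392. 414. 417. 441.]
-1 -4 [441. 463. 453. 478.]
-1 -2 [430. 452. 445. 470.]
-1 0 [420. 441. 438. 463.]
-1 2 [409. 430. 431. 455.]
-1 4 [399. 420. 423. 448.]
0 -4 [447. 469. 459. 485.]
0 -2 [436. 458. 452. 477.]
0 0 [426. 447. 445. 469.]
0 2 [415. 436. 437. 462.]
0 4 [405. 426. 430. 454.]
1 -4 [453. 475. 466. 491.]
1 -2 [443. 464. 459. 484.]
1 0 [432. 453. 451. 476.]
1 2 [421. 443. 444. 468.]
1 4 [411. 432. 437. 461.]
```

View pics/ae_z.png

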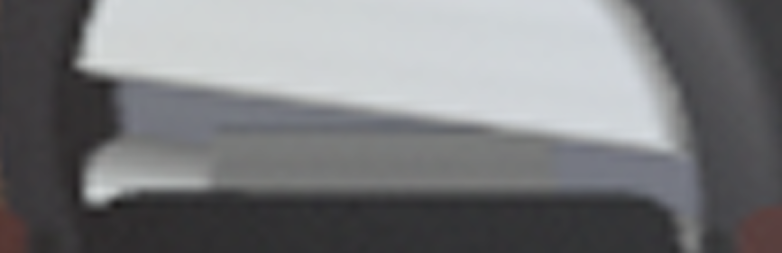

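Emit:
apply_moves --commands '[[[0,0,0,0],[0,0,0,0],[0,0,0,0],[0,0,0,0],[0,0,0,0]]]' --gripper 0.044

```text
t: 29.55
ee_pos: [475.0, 201.8, 304.4]
orientation: [1.342, 1.117, -1.342]
ft_force: [0.3, -0.4, -0.2]
width: 44.2
```

Run:
```python
from traj import *
st(); shot("wrist","af_w.png",(220,160,420,310),4); shot("side","af_s.png",(220,270,350,400),5)
```

```text
t 29.55
qpos [ 0.379  0.413  1.938 -0.     0.79   0.561]
ee_pos [475.003 201.785 304.376]
orientation [ 1.342  1.117 -1.342]
ft_force [ 0.293 -0.447 -0.198]
moment [-0.054 -0.053  0.021]
width 44.199
```

View pics/af_w.png

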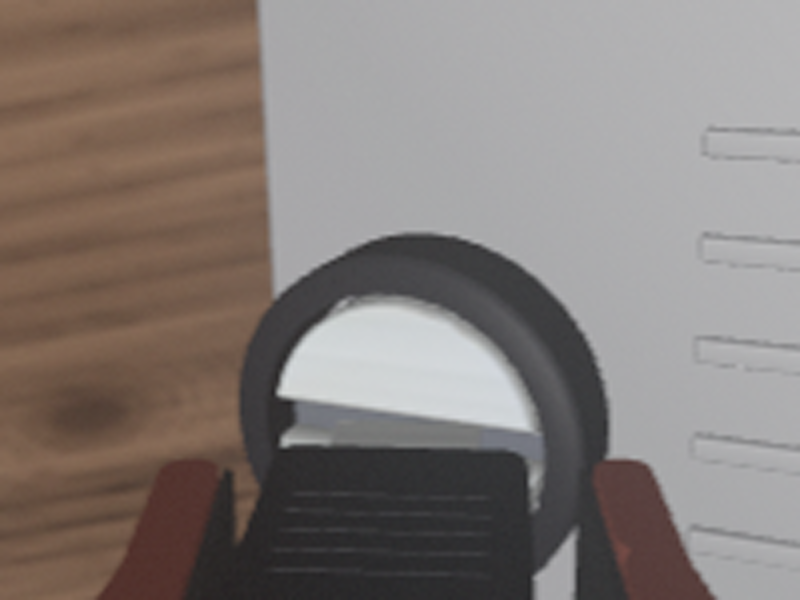

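View pics/af_s.png

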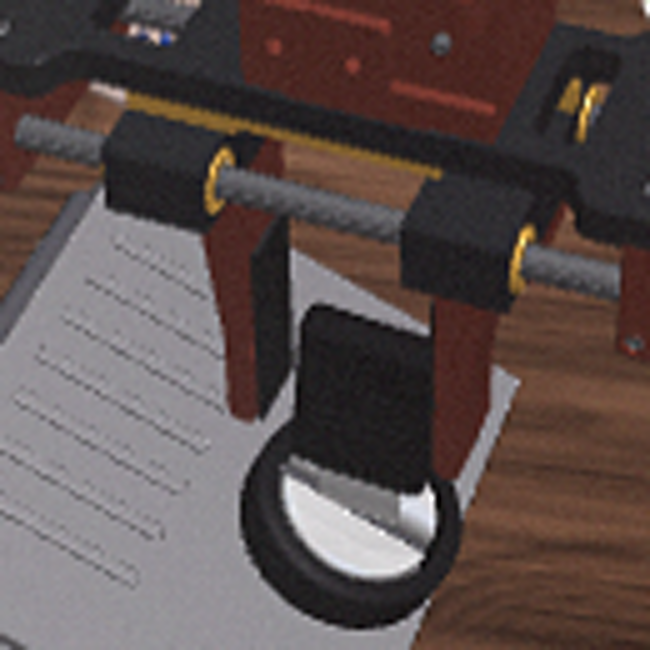

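Run:
```python
import cv2,numpy as np
o=[]
for f in("ae_s","af_s"):
    a=cv2.imread(f"pics/{f}.png")[430:630,230:480]; o.append(cv2.resize(a,None,fx=1.55,fy=2.2,interpolation=cv2.INTER_CUBIC))
cv2.imwrite("pics/ag.png",np.hstack(o))
```

```text
(no output)
```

View pics/ag.png

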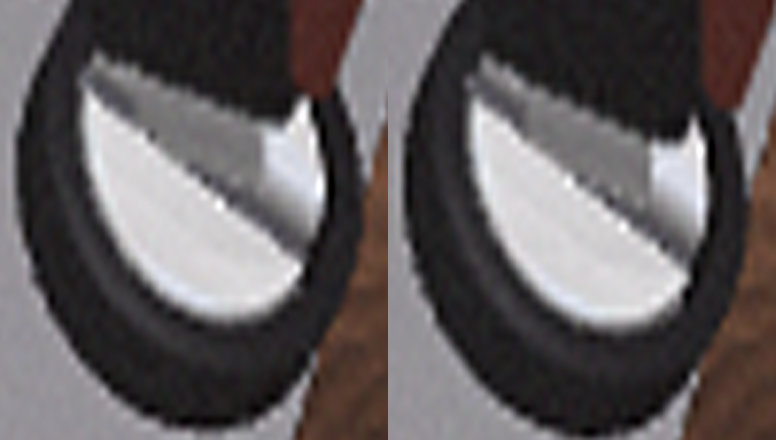

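Emit:
apply_moves --commands '[[[0,0,0,0],[0,0,0,0],[0,0,0,0],[0,0,0,0]]]' --gripper 0.0

```text
t: 30.15
ee_pos: [475.0, 201.8, 304.4]
orientation: [1.342, 1.117, -1.342]
ft_force: [0.6, -0.0, -0.0]
width: 35.8
```

Run:
```python
from traj import *
st(); shot("wrist","ah_w.png",(220,160,420,310),4)
```

```text
t 30.15
qpos [0.379 0.413 1.938 0.    0.791 0.561]
ee_pos [474.991 201.759 304.357]
orientation [ 1.342  1.117 -1.342]
ft_force [ 0.597 -0.021 -0.027]
moment [-0.01   0.021 -0.03 ]
width 35.82
```

View pics/ah_w.png

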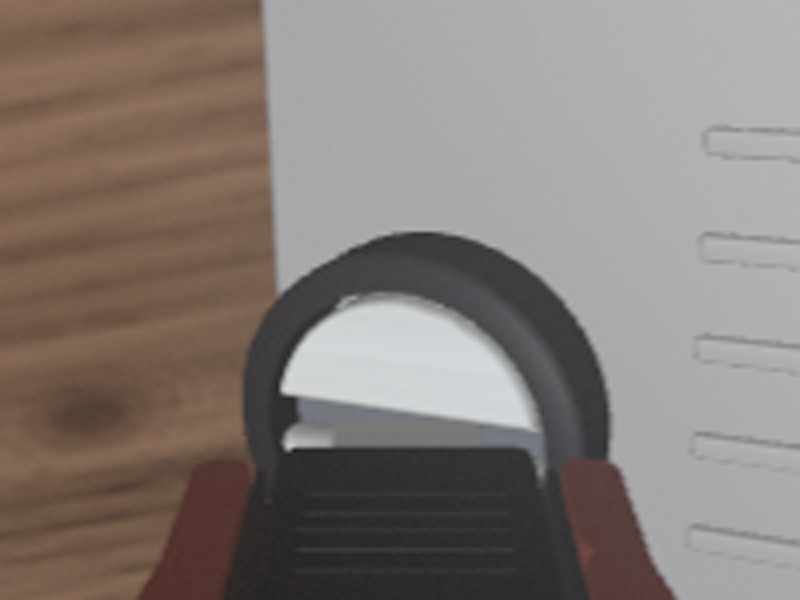

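Emit:
apply_moves --commands '[[[-0.001,0,0.01,0],[-0.002,0,0.025,0],[-0.002,0,0.05,0],[0.006,-0.045,0.06,0.03],[0.016,-0.1,0.06,0.06],[0.027,-0.16,0.06,0.085],[0.038,-0.22,0.06,0.085],[0.049,-0.28,0.06,0.085]]]'

```text
t: 31.2
ee_pos: [524.2, -80.2, 365.9]
orientation: [1.281, 1.16, -1.279]
ft_force: [0.8, -0.1, -0.7]
width: 35.7
```

Run:
```python
from traj import *
shot("side","ai_s.png",(170,270,350,450),3.3); st()
ee,R=tool(); print(np.degrees(np.arctan2(R[1,1],R[0,1])), (np.array([559.2,-256.2,262])-ee).round(1))
```

```text
t 31.25
qpos [-0.183  0.338  1.867 -0.003  0.932 -0.082]
ee_pos [525.445 -85.688 366.187]
orientation [ 1.282  1.155 -1.28 ]
ft_force [ 1.771 -5.163 -1.348]
moment [-0.26  -0.172 -0.011]
width 36.058
-5.704202369037186 [  33.8 -170.5 -104.2]
```

View pics/ai_s.png

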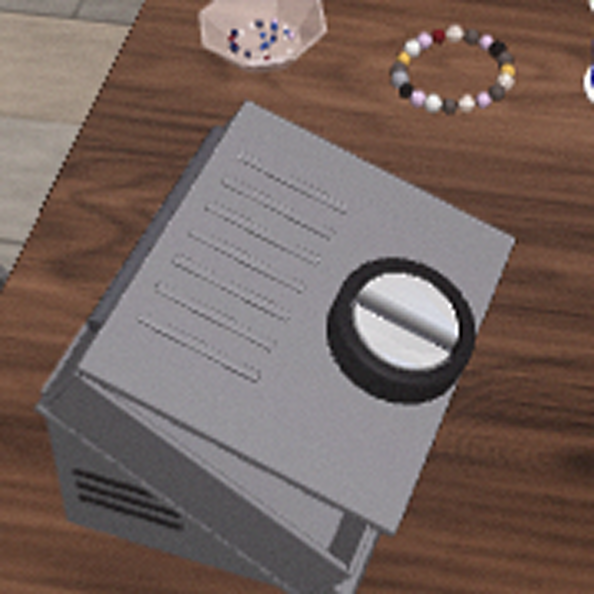

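Run:
```python
from fit2 import *
sd=viewer.get_image("side")
C=np.array([474,200.2,90.5]); 
for sl in (19,21):
  uu,nn=frame(sl); F=C-7*nn
  c=ray(sd,[(293,365)])[0]; print("cam side y:",((c-C)@yc).round(0),((c-C)@uu).round(0),((c-C)@nn).round(0))
  for sgn in(1,-1):
   for off in(-1,0,1):
    out=[]
    for z in(0,2,4,6):
     for x in(-8,):
      A=F+x*uu+(sgn*5.5+off)*yc+(16+z)*nn; B=F+x*uu+sgn*5*yc+7*nn
      a,b=proj(sd,[A,B]);
      # vertical gap between the two parallel lines (direction uu)
      a2=proj(sd,[A+5*uu])[0]; sl_=(a2[1]-a[1])/(a2[0]-a[0]); gap=b[1]-(a[1]+sl_*(b[0]-a[0])); out.append(round(float(gap*11),0))
    print(sl,sgn,off,"gap px(zoom x11) for z=0,2,4,6:",out)
```

```text
cam side y: 424.0 27.0 555.0
19 1 -1 gap px(zoom x11) for z=0,2,4,6: [58.0, 70.0, 82.0, 95.0]
19 1 0 gap px(zoom x11) for z=0,2,4,6: [50.0, 62.0, 75.0, 87.0]
19 1 1 gap px(zoom x11) for z=0,2,4,6: [42.0, 54.0, 67.0, 79.0]
19 -1 -1 gap px(zoom x11) for z=0,2,4,6: [66.0, 78.0, 90.0, 102.0]
19 -1 0 gap px(zoom x11) for z=0,2,4,6: [58.0, 70.0, 82.0, 95.0]
19 -1 1 gap px(zoom x11) for z=0,2,4,6: [50.0, 62.0, 75.0, 87.0]
cam side y: 424.0 46.0 554.0
21 1 -1 gap px(zoom x11) for z=0,2,4,6: [59.0, 71.0, 83.0, 96.0]
21 1 0 gap px(zoom x11) for z=0,2,4,6: [51.0, 63.0, 75.0, 88.0]
21 1 1 gap px(zoom x11) for z=0,2,4,6: [43.0, 55.0, 67.0, 80.0]
21 -1 -1 gap px(zoom x11) for z=0,2,4,6: [66.0, 79.0, 91.0, 104.0]
21 -1 0 gap px(zoom x11) for z=0,2,4,6: [59.0, 71.0, 83.0, 96.0]
21 -1 1 gap px(zoom x11) for z=0,2,4,6: [51.0, 63.0, 76.0, 88.0]
```

Emit:
apply_moves --commands '[[[-0.01,0.05,0,-0.03],[-0.02,0.11,0,-0.058],[-0.03,0.17,0,-0.058],[-0.04,0.23,0,-0.058],[-0.05,0.28,0,-0.058],[-0.0515,0.2885,-0.02,-0.058],[-0.0515,0.2885,-0.035,-0.058],[-0.0515,0.2885,-0.035,-0.058]]]'

```text
t: 32.3
ee_pos: [472.0, 209.8, 328.6]
orientation: [1.321, 1.132, -1.325]
ft_force: [-1.0, -0.1, -0.8]
width: 36.0
```

Run:
```python
from traj import *
shot("wrist","aj_w.png",(220,160,420,310),4); st()
ee,R=tool(); print(np.degrees(np.arctan2(R[1,1],R[0,1])), (np.array([474,201.8,309])-ee).round(1))
```

```text
t 32.35
qpos [ 0.395  0.374  1.923 -0.     0.846  0.551]
ee_pos [472.461 209.694 329.272]
orientation [ 1.322  1.132 -1.324]
ft_force [-0.051 -0.746 -0.668]
moment [-0.034 -0.078 -0.059]
width 36.101
-8.934989246278766 [  1.5  -7.9 -20.3]
```

View pics/aj_w.png

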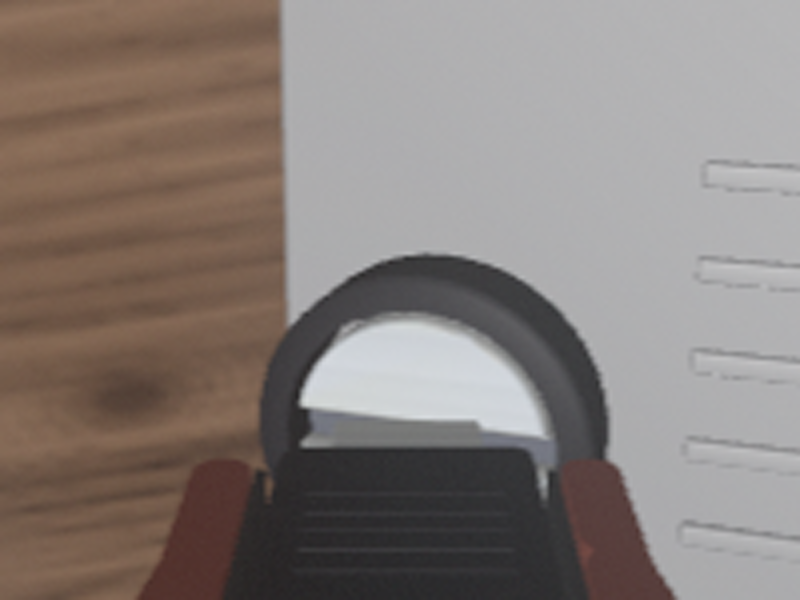

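Emit:
apply_moves --commands '[[[0.0025,-0.0075,0,0],[0.0025,-0.0075,-0.008,0],[0.0025,-0.0075,-0.014,0],[0.0025,-0.0075,-0.019,0],[0.0025,-0.0075,-0.021,0],[0.0025,-0.0075,-0.021,0]]]'

```text
t: 33.1
ee_pos: [474.9, 202.8, 308.1]
orientation: [1.322, 1.132, -1.323]
ft_force: [-0.3, 1.4, -0.8]
width: 35.9
```

Run:
```python
from traj import *
shot("wrist","ak_w.png",(220,160,420,310),4); shot("side","ak_s.png",(230,310,330,400),7);st()
```

```text
t 33.2
qpos [0.381 0.407 1.936 0.    0.8   0.536]
ee_pos [474.914 202.839 308.326]
orientation [ 1.322  1.132 -1.323]
ft_force [-0.217  0.176 -0.857]
moment [-0.059 -0.022  0.003]
width 36.1
```

View pics/ak_w.png

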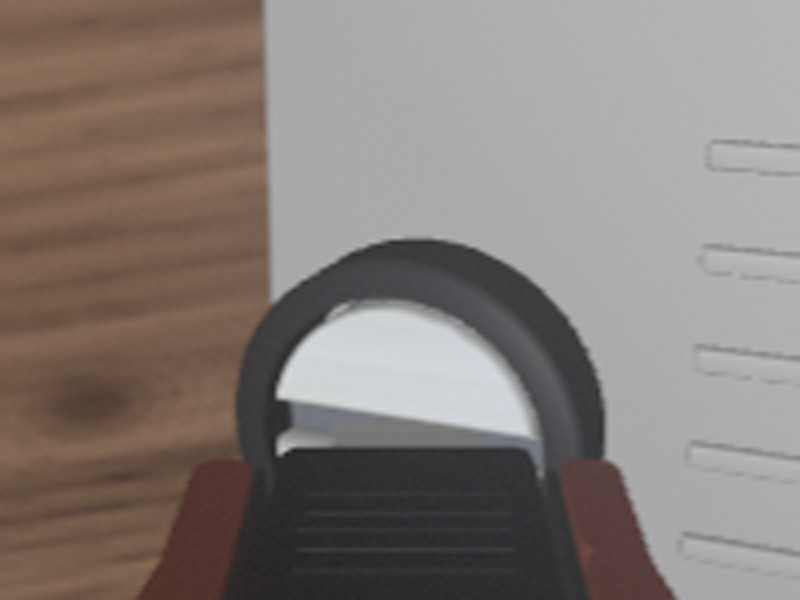

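View pics/ak_s.png

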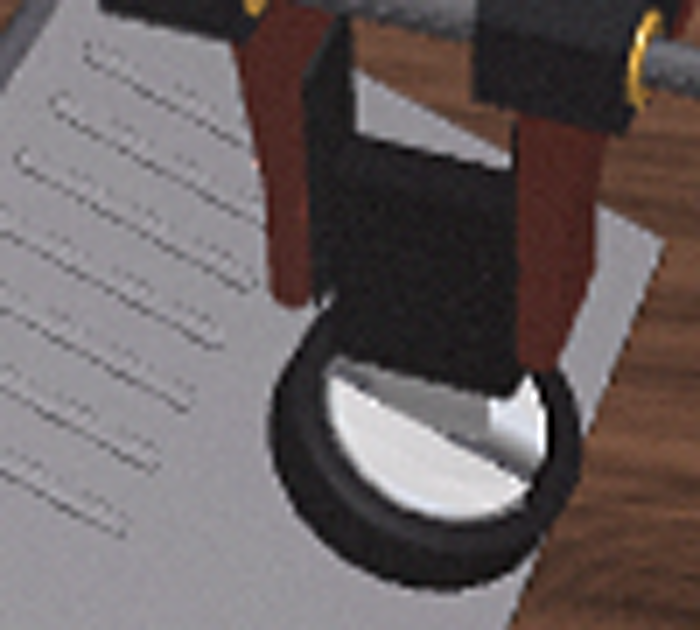

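Emit:
apply_moves --commands '[[[0,-0.0006,0,0],[0,-0.0006,0,0],[0,-0.0006,0,0],[0,-0.0006,0,0],[0,-0.0006,0,0.03],[0,-0.0006,0,-0.02],[0,-0.0006,0,0]]]' --gripper 0.052

```text
t: 34.08
ee_pos: [475.0, 202.1, 308.4]
orientation: [1.321, 1.133, -1.321]
ft_force: [0.2, 0.1, -0.5]
width: 52.0
```

Run:
```python
from traj import *
shot("wrist","al_w.png",(220,160,420,310),4); shot("side","al_s.png",(230,310,330,400),7);st()
```

```text
t 34.175
qpos [0.379 0.406 1.936 0.    0.799 0.532]
ee_pos [475.005 202.157 308.366]
orientation [ 1.321  1.133 -1.321]
ft_force [-0.026 -0.128 -0.662]
moment [-0.054 -0.068  0.016]
width 52.058
```

View pics/al_w.png

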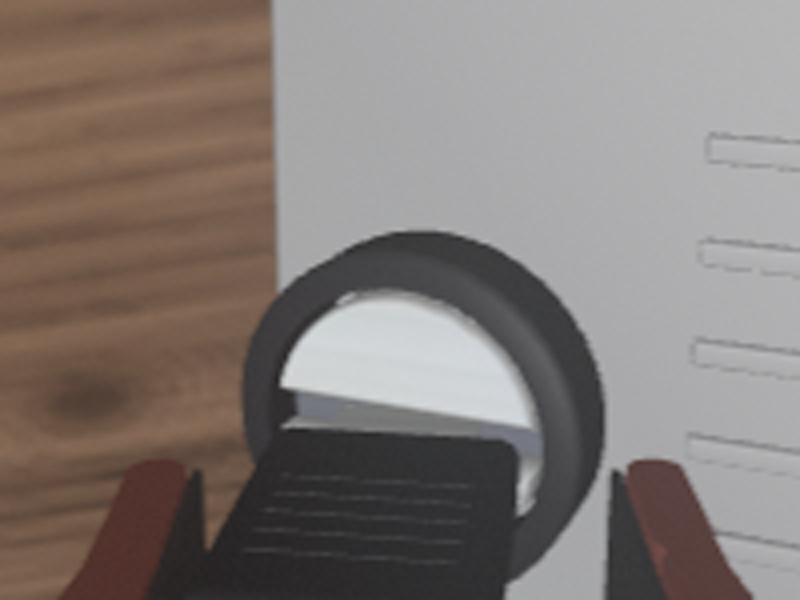

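View pics/al_s.png

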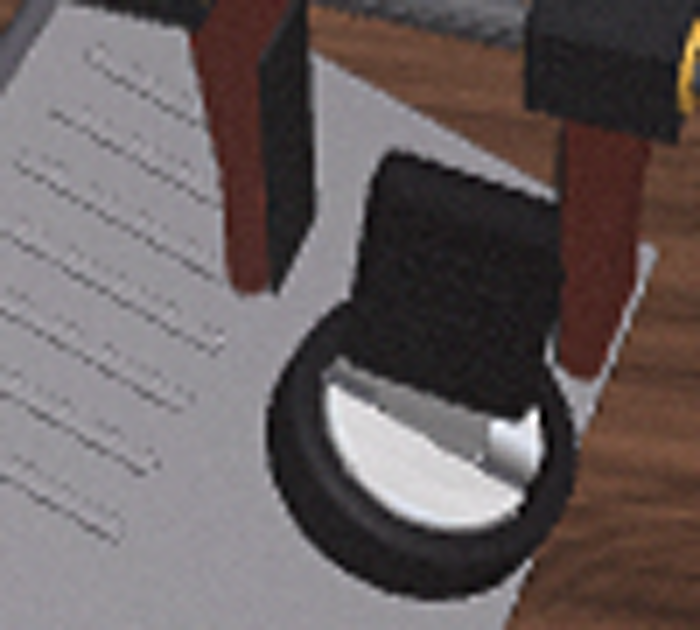

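Emit:
apply_moves --commands '[[[0,0,0,0],[0,0,0,0],[0,0,0,0.02],[0,0,0,0],[0,0,0,0]]]' --gripper 0.064

```text
t: 34.8
ee_pos: [475.0, 202.2, 308.4]
orientation: [1.323, 1.132, -1.323]
ft_force: [0.3, -0.9, 1.5]
width: 63.9
```

Run:
```python
from traj import *
shot("wrist","am_w.png",(220,160,420,310),4); shot("side","am_s.png",(230,310,330,400),7)
print([(np.round(x["position"],1),round(x["conf"],2)) for x in models.place_of("side","slot")[:2]],[(np.round(x["position"],1),round(x["conf"],2)) for x in models.place_of("side","key")[:2]])
```

```text
[(array([475.3, 199.7,  90. ]), 0.92)] [(array([472.6, 208.4,  89.2]), 0.65)]
```

View pics/am_w.png

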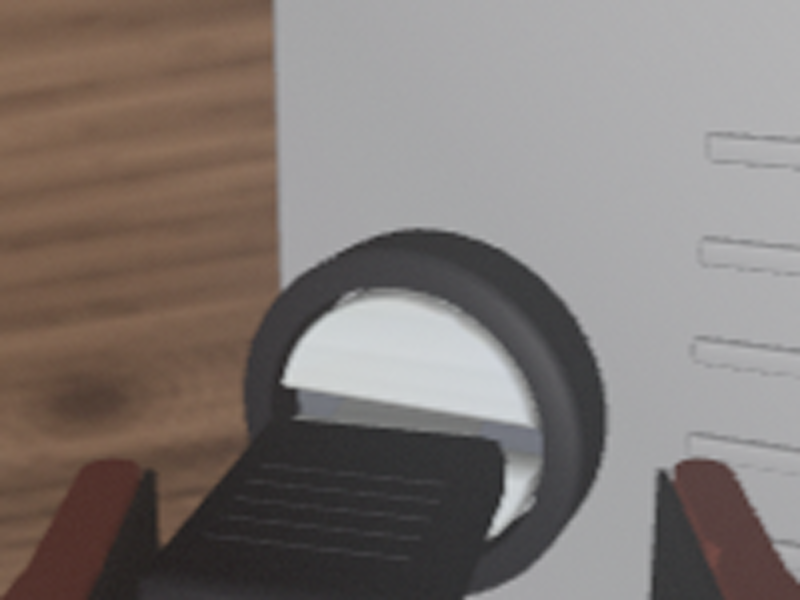

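View pics/am_s.png

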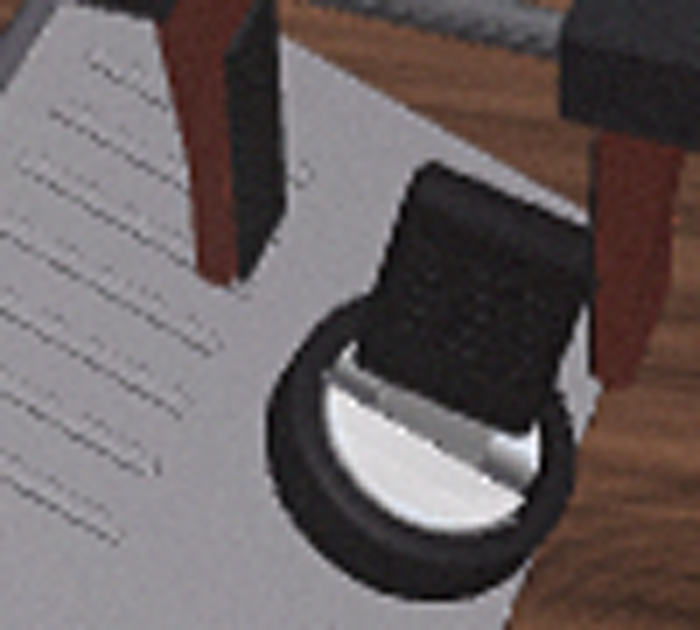

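Emit:
apply_moves --commands '[[[0,0,0,0],[0,0,0,0],[0,0,0,0],[0,0,0,0],[0,0,0,0]]]' --gripper 0.0

```text
t: 35.62
ee_pos: [475.0, 202.2, 308.4]
orientation: [1.323, 1.132, -1.323]
ft_force: [-0.3, -0.3, 0.3]
width: 35.8
```

Emit:
apply_moves --commands '[[[0.001,0,-0.004,0],[0.002,0,-0.008,0],[0.0035,-0.0003,-0.012,0],[0.005,-0.0006,-0.016,0],[0.006,-0.0008,-0.019,0],[0.007,-0.001,-0.022,0],[0.007,-0.001,-0.022,0]]]'

```text
t: 36.5
ee_pos: [481.3, 201.2, 286.0]
orientation: [1.321, 1.133, -1.325]
ft_force: [-4.4, 0.9, 5.5]
width: 36.2
```

Run:
```python
from traj import *
shot("wrist","an_w.png",(220,160,420,310),4); st()
```

```text
t 36.55
qpos [3.730e-01 4.500e-01 1.934e+00 1.000e-03 7.600e-01 5.280e-01]
ee_pos [481.298 201.205 286.064]
orientation [ 1.321  1.133 -1.325]
ft_force [-3.411  0.995  5.629]
moment [ 0.18   0.708 -0.046]
width 35.803
```

View pics/an_w.png

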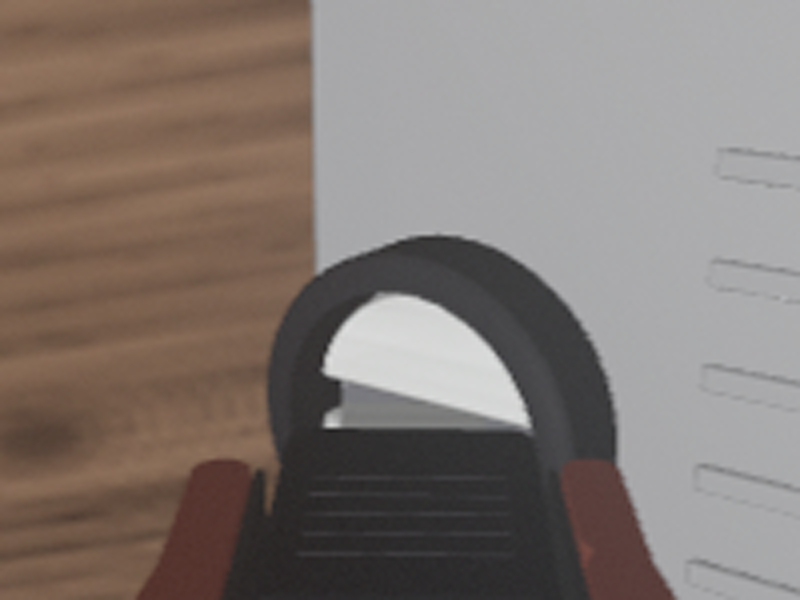

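Emit:
apply_moves --commands '[[[-0.001,0.0002,0.0025,0],[-0.002,0.0003,0.005,0],[-0.0028,0.0004,0.007,0],[-0.0035,0.0005,0.009,0],[-0.0042,0.0006,0.011,0],[-0.0048,0.0007,0.013,0],[-0.0053,0.0008,0.0145,0],[-0.0053,0.0008,0.0145,0]]]'

```text
t: 37.55
ee_pos: [476.8, 202.0, 301.1]
orientation: [1.323, 1.132, -1.322]
ft_force: [-0.9, -0.7, 0.5]
width: 36.2
```

Run:
```python
from traj import *
shot("wrist","ao_w.png",(220,160,420,310),4); shot("side","ao_s.png",(220,270,350,400),5); st()
```

```text
t 37.65
qpos [ 0.378  0.42   1.936 -0.     0.784  0.533]
ee_pos [476.782 201.987 300.952]
orientation [ 1.323  1.132 -1.322]
ft_force [-0.506 -0.503  0.295]
moment [-0.086  0.031  0.028]
width 35.628
```

View pics/ao_w.png

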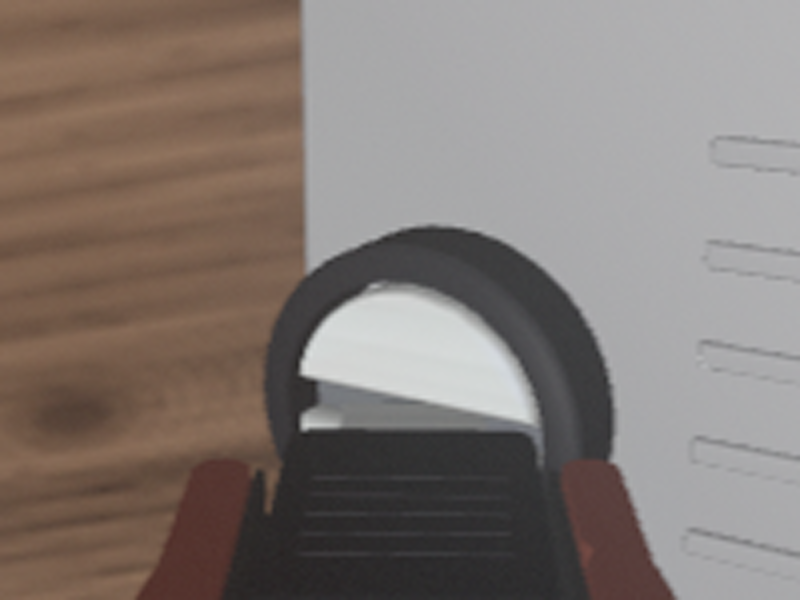

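View pics/ao_s.png

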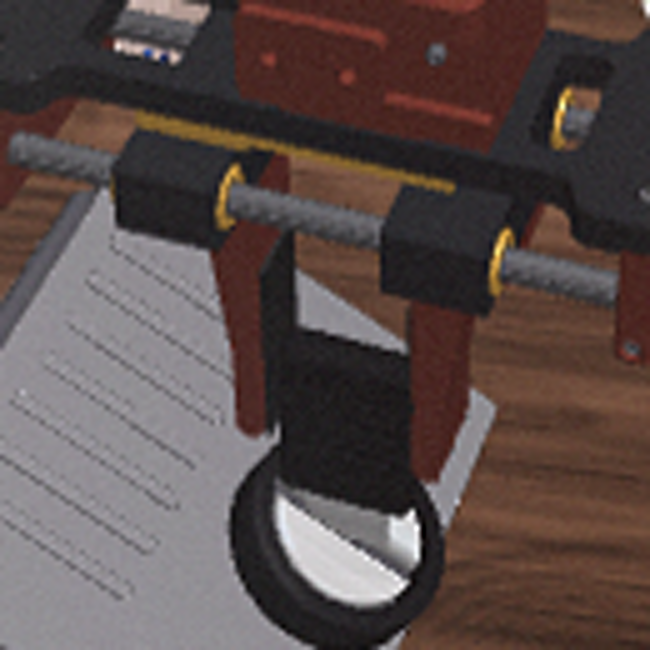

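Emit:
apply_moves --commands '[[[-0.002,0,0.012,0],[-0.003,0,0.035,0],[-0.002,-0.01,0.065,0],[0.008,-0.065,0.065,0.03],[0.019,-0.125,0.065,0.06],[0.03,-0.185,0.065,0.06],[0.041,-0.245,0.065,0.06],[0.052,-0.305,0.065,0.06]]]'

```text
t: 38.65
ee_pos: [528.8, -105.0, 366.9]
orientation: [1.28, 1.161, -1.278]
ft_force: [0.5, -0.1, -1.1]
width: 36.1
```

Emit:
apply_moves --commands '[[[0.011,-0.06,0,0],[0.022,-0.115,0,0],[0.03,-0.15,-0.03,0],[0.03,-0.15,-0.085,0],[0.03,-0.15,-0.085,0],[0.03,-0.15,-0.085,0]]]'

```text
t: 39.4
ee_pos: [559.3, -252.9, 282.5]
orientation: [1.279, 1.162, -1.278]
ft_force: [-0.1, -0.2, 0.2]
width: 35.7
```

Run:
```python
from traj import *
shot("wrist","ap_w.png",(220,160,420,310),4); shot("side","ap_s.png",(170,160,410,460),2); st()
ee,R=tool(); print(np.degrees(np.arctan2(R[1,1],R[0,1])), (np.array([559.2,-256.2,219])-ee).round(1))
```

```text
t 39.5
qpos [-0.444  0.562  1.729  0.     0.847 -0.349]
ee_pos [ 559.633 -252.867  283.495]
orientation [ 1.279  1.159 -1.276]
ft_force [ 0.183 -0.029 -0.448]
moment [-0.028 -0.086  0.036]
width 36.028
-5.404351164187282 [ -0.4  -3.3 -64.5]
```

View pics/ap_w.png

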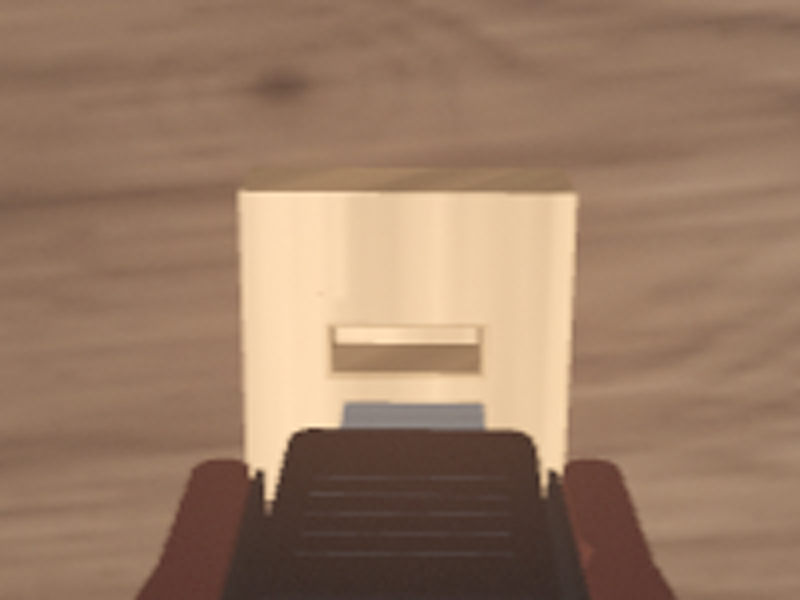

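View pics/ap_s.png

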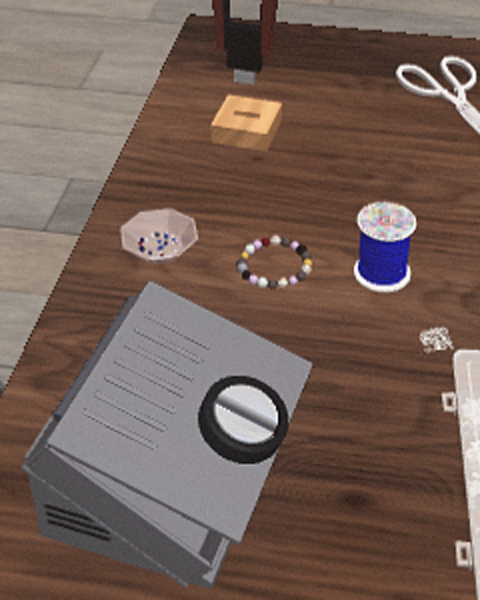

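Run:
```python
from traj import *
from scipy.optimize import least_squares
ee,R=tool(); im=viewer.get_image("wrist")
q=lambda P:(proj(im,P)-[220,160])*4
def kp(p):
    al,zh,dj,dw=p; a=np.radians(al); tp=ee+R@[163+zh*np.cos(a),dj,-zh*np.sin(a)+dw]; kz=-R@[np.cos(a),0,-np.sin(a)]; ky=np.cross(kz,R[:,1]); 
    if ky@R[:,2]>0: ky=-ky
    return tp,kz,ky
def res(p):
    tp,kz,ky=kp(p); j=R[:,1]
    a=q([tp+1.75*ky-11*j,tp+1.75*ky+11*j,tp+16*kz+5.5*ky]); 
    return np.r_[a[0]-[343,404],a[1]-[485,404],(a[2,1]-426)*.7,(p[3])/1*3]
r=least_squares(res,[2,54,1,0]); print(r.x.round(2),r.fun.round(1)); tp,kz,ky=kp(r.x); print("tip",tp.round(1))
# stand slot centre at z=22 from wrist
print("slot",onz(im,[((333+483)/2/4+220,(326+376)/2/4+160)],22).round(1), "stand corners",onz(im,[(238/4+220,190/4+160),(578/4+220,193/4+160)],22).round(1))
```

```text
[ 2.08 54.31  0.97  0.12] [-0.7  0.2  0.7  0.2 -0.7  0.4]
tip [ 561.5 -251.5   66.2]
slot [[ 560.4 -256.5   22. ]] stand corners [[ 533.  -223.2   22. ]
 [ 593.5 -229.6   22. ]]
```

Emit:
apply_moves --commands '[[[-0.0017,-0.005,0,0],[-0.0017,-0.005,-0.025,0],[-0.0017,-0.005,-0.04,0],[-0.0017,-0.005,-0.05,0],[-0.0017,-0.005,-0.05,0]]]'

```text
t: 40.17
ee_pos: [556.8, -257.9, 230.2]
orientation: [1.279, 1.164, -1.28]
ft_force: [0.2, 0.5, -0.1]
width: 35.8
```

Run:
```python
from traj import *
shot("wrist","aq_w.png",(220,160,420,310),4); shot("side","aq_s.png",(240,150,340,250),6); st()
```

```text
t 40.275
qpos [-0.453  0.64   1.742  0.     0.759 -0.358]
ee_pos [ 557.221 -258.126  231.175]
orientation [ 1.279  1.162 -1.279]
ft_force [ 0.425  0.813 -1.11 ]
moment [-0.042 -0.031  0.004]
width 35.588
```

View pics/aq_s.png

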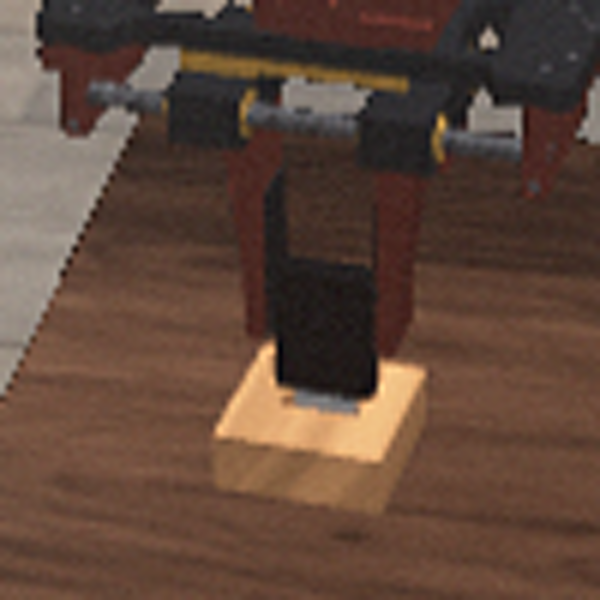

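View pics/aq_w.png

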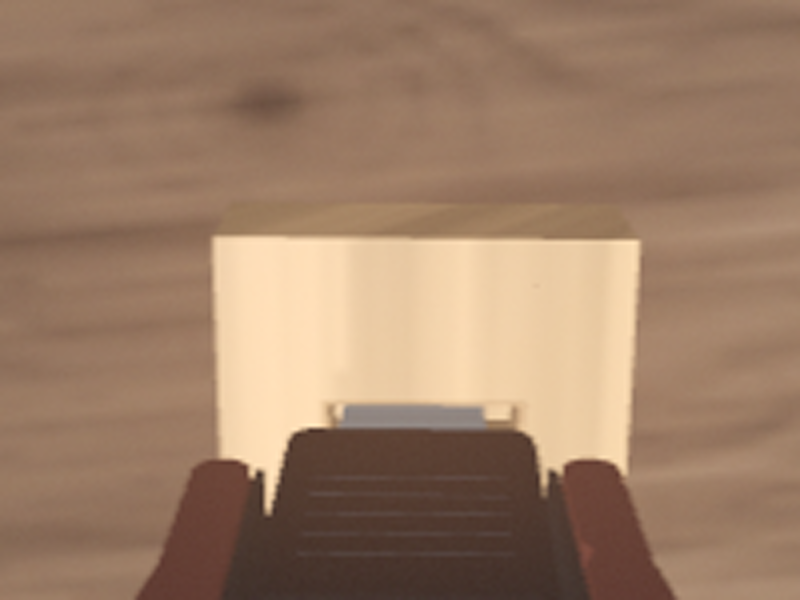

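Emit:
apply_moves --commands '[[[0.0015,-0.0008,0,0],[0.0015,-0.0008,-0.004,0],[0.0015,-0.0008,-0.007,0],[0.0015,-0.0008,-0.007,0]]]'

```text
t: 40.78
ee_pos: [559.5, -259.1, 226.5]
orientation: [1.279, 1.16, -1.277]
ft_force: [-2.9, 2.7, 19.0]
width: 35.5
```

Run:
```python
from traj import *
shot("wrist","ar_w.png",(220,160,420,310),4); shot("side","ar_s.png",(240,150,340,250),6); st()
```

```text
t 40.875
qpos [-0.453  0.65   1.738  0.     0.751 -0.358]
ee_pos [ 559.454 -259.11   226.567]
orientation [ 1.279  1.16  -1.277]
ft_force [-2.955  2.887 19.344]
moment [0.409 0.528 0.089]
width 36.016
```

View pics/ar_s.png

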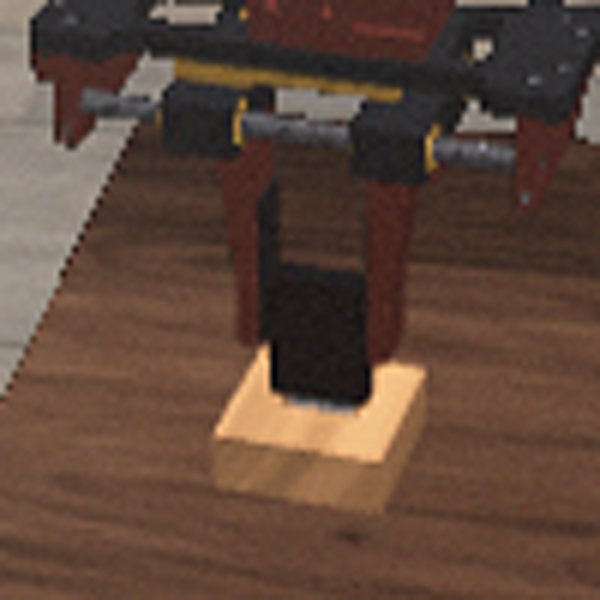

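View pics/ar_w.png

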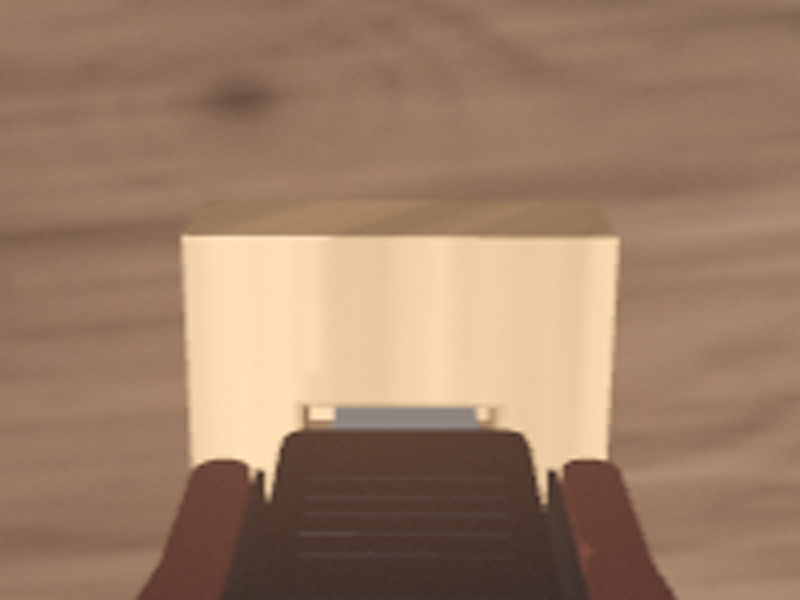

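Emit:
apply_moves --commands '[[[0,0.0005,0.003,0],[0,0.0005,0.003,0]]]'

```text
t: 41.12
ee_pos: [558.5, -258.3, 227.0]
orientation: [1.279, 1.162, -1.279]
ft_force: [-1.0, 0.1, -1.3]
width: 35.9
```

Emit:
apply_moves --commands '[[[0,0,0,0],[0,0,0,0],[0,0,0,0],[0,0,0,0],[0,0,0,0]]]' --gripper 0.0878

```text
t: 41.75
ee_pos: [558.5, -258.4, 226.8]
orientation: [1.279, 1.163, -1.279]
ft_force: [-0.3, -0.6, 0.2]
width: 82.3
```

Run:
```python
from traj import *
shot("wrist","as_w.png",(220,160,420,310),4); shot("side","as_s.png",(240,150,340,250),6); st()
```

```text
t 41.85
qpos [-0.453  0.648  1.74  -0.     0.753 -0.357]
ee_pos [ 558.517 -258.343  226.889]
orientation [ 1.279  1.163 -1.279]
ft_force [-0.367 -0.058 -0.034]
moment [-0.014 -0.097  0.019]
width 86.945
```

View pics/as_s.png

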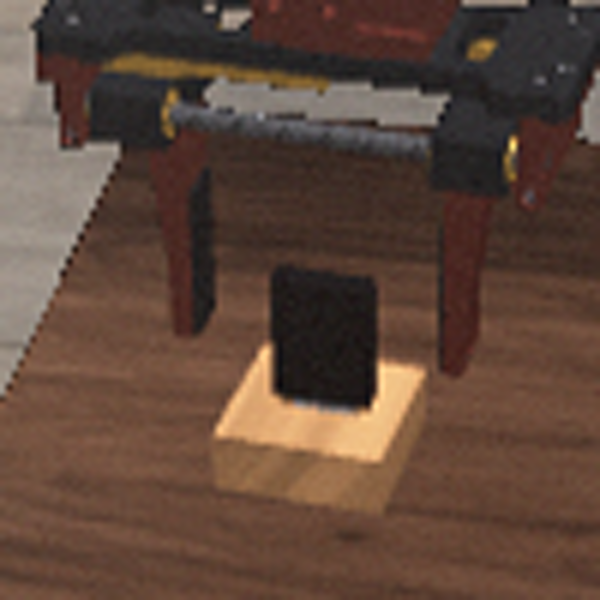

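View pics/as_w.png

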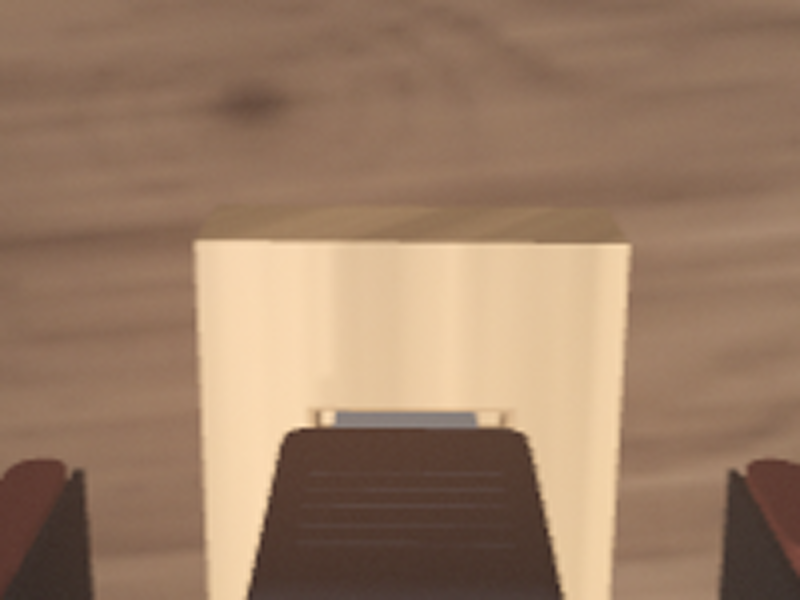

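Emit:
apply_moves --commands '[[[0,0,0.03,0],[0,0,0.08,0],[0,0,0.14,0],[-0.02,0,0.14,0],[-0.02,0,0.14,0]]]'

```text
t: 42.48
ee_pos: [537.7, -258.2, 367.5]
orientation: [1.279, 1.162, -1.279]
ft_force: [0.0, -0.6, -0.3]
width: 88.0
```

Run:
```python
from traj import *
shot("side","at_s.png",(255,170,335,250),7); shot("side","at_f.png",(170,160,410,460),2)
for l in("key","key_stand","glass_dish","bracelet","spool"): print(l,[(np.round(x["position"],1),round(x["conf"],2)) for x in models.place_of("side",l)[:1]])
shot("top","at_t.png",(370,190,430,250),8); st()
```

```text
key [(array([ 554.3, -257.1,    7.6]), 0.63)]
key_stand [(array([ 562. , -254.8,    1.5]), 0.73)]
glass_dish [(array([601.8, -56.3,  -2.4]), 0.78)]
bracelet [(array([ 4.94e+02, -5.12e+01, -1.00e-01]), 0.8)]
spool [(array([402.1, -55.3,  -2.4]), 0.87)]
t 42.875
qpos [-0.467  0.429  1.722  0.     0.992 -0.372]
ee_pos [ 538.771 -258.3    366.206]
orientation [ 1.279  1.164 -1.279]
ft_force [ 0.438 -0.508  0.19 ]
moment [-0.066 -0.097  0.002]
width 87.916
```

View pics/at_s.png

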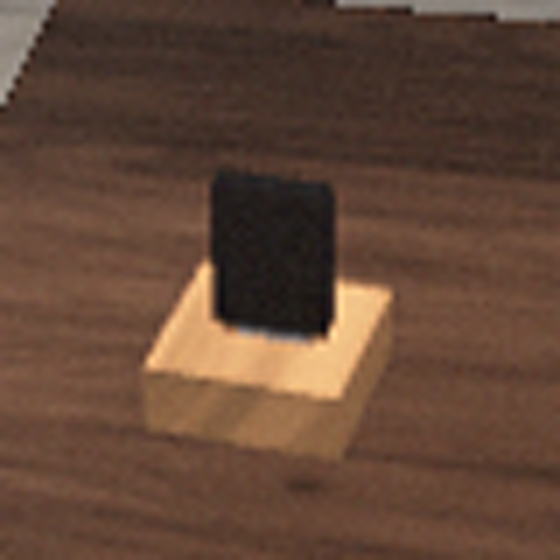

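View pics/at_f.png

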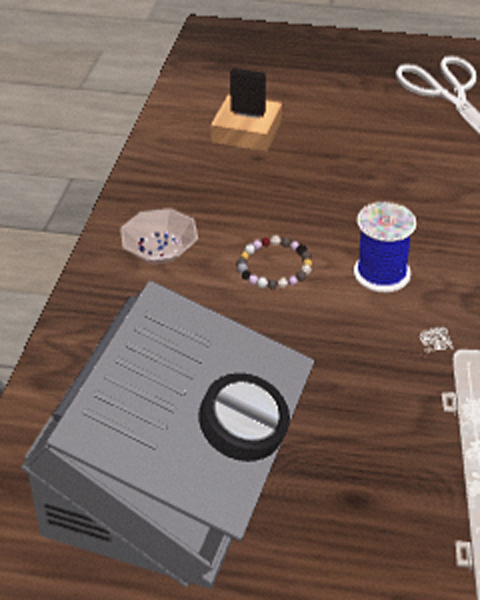

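```bash
python3 -c "
from workcell import workorder,readout
print(workorder.close_job()); print(readout.get_obs()['t'])"
```

```text
the job is handed in; nothing more can be done
None
the job is handed in; nothing more can be done
```

I turned the fastener to its stop with the slot key, the hatch sprang open, and the key is back upright in its stand. I handed the job in at about 43 s of the 54 s allowed.

**How it went:**
- The tool can only turn about the vertical, so I first tilted the key about 20° in the grip by levering it against its stand.
- I pushed the blade in (spring force about 7 N, roughly 4–5 mm) and turned. The hatch came up with the fastener only about 57–60° round.
- I took the key back to the stand to set it upright, then finished the turn in the raised hatch. In the pictures the slot ended up parallel to the hatch ribs, about 88–91°.
- I pulled the key out, stood it in its stand, let go and raised the arm clear.

**Last checks:**
- **Hatch and fastener:** the last side picture shows the hatch open and the slot running up the slope. I did not measure the final hatch angle.
- **Key:** its outline in the side picture matches the start to within a pixel. The network put its blade end at z = 7.6 mm and about 8 mm from the stand. That is at the 8 mm limit, but those readings scatter by about 4 mm.
- **Dish, bracelet and spool:** they read within a few mm of their starting positions.

**Less certain:**
- **Step 2, blade depth at the stop:** this could not be measured well. Two estimates came out near the 6 mm limit. I went back, let the key settle freely in the slot, and found it had dropped about 4 mm in the grip. I then pressed it down once more with the hatch shut. I believe the condition was met, but it is not proven.
- **Calibration:** my image-based height for the slot was about 2 mm lower than the contact forces indicated.

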